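# Set up the tasting-tumbler dryer

### The job

Dry the tasting tumblers: stand every tumbler on the counter in the dryer's tray (the slotted field of its base plate), upside down as it is, and open the vent flap to its widest by lifting the perforated stay off its pin and dropping the hole nearest the knob right down over the pin. When both are done, press the high-fan key (the one with two ribs) fully down so that the stop key pops up, then start the timer by pushing its plunger down to the stop and letting go. Leave the tumblers standing in the tray and do not disturb the bottles or the box of tags.

Things in the scene. Friction and masses are not known exactly. Their poses are not given: they have to be found in the camera images.
- dryer: the counter-top tumbler dryer, fixed, upright. Its own axes: +x runs from its low key console to its blower housing's far end, +y from the tray to the housing; turned up to 0.15 rad on the counter. Origin on the counter, under the middle of the housing's vent face. In its frame: blower housing x -80..80 mm, y 0..190, top at 100 mm; key console x -180..-80, y 0..190, top at 50 mm; drying tray x -130..130, y -275..-95
- tray_mid (a point): centre of the drying tray, on its surface, 5 mm above the counter; axes as the dryer's. The tray is the slotted, dark-bordered field, 260 mm (x) by 180 mm (y), of the dryer's flat rimless base plate (5 mm thick, x -140..140, y -290..5 mm of the dryer). Room for six tumblers, e.g. at x -85, 0, 85 mm and y -48, +34 mm of this point
- vent (a joint): vent flap: upright plate 145 mm long, 92 mm high, on an upright hinge at point vent_hinge, against the face of the blower housing; 0 = shut, about 0.42 rad with hole 3 on the pin; its free end (towards the console) swings out towards the tray (counter-clockwise from above). Slightly stiff, stays where it is left
- vent_hinge (a point): the axis of the flap's upright hinge, at the level of the stay bar (109 mm)
- stay_pivot (a point): the point on the flap's top where the stay is hinged, 120 mm from the flap's hinge axis, 109 mm above the counter. The stay swivels freely here and lifts like a latch
- stay (a joint): lift angle of the stay: 0 = lying level, grows as its knob is raised, to 0.7 rad at most. It falls by its own weight (0.14 kg) when let go
- stay_knob (a point): middle of the upright black knob at the free end of the stay, to grip: cylinder 22 mm across, 42 mm tall, standing on the bar; 190 mm along the bar from the pivot and, with the stay level, 27 mm above the level of the pivot. This point's x axis runs along the bar away from the pivot, its z axis up the knob
- hole3 (a point): centre of the stay's third hole, the one nearest the knob, 137 mm along the bar from the pivot. The stay is a flat bright aluminium bar 26 mm wide and 6 mm thick, its underside 6 mm above the housing top, with three round holes of 13 mm at 86.6, 112 and 137 mm from the pivot; at the start the first one (nearest the flap) is down over the pin
- pin_top (a point): tip of the fixed upright pin on the housing top, 120 mm above the counter; pin 8 mm across, 20 mm tall with a rounded tip, standing 8 mm proud of the level stay; the stay clears it when the hole over it is raised 14 mm or more
- key2_top (a point): top centre of the high-fan key (two raised ribs), the one of three nearest the plunger. Three grey keys stand in a row along the console's y, 42 mm apart, 46 x 34 mm each (34 along the row), tops 64 mm above the counter when up; the middle one (one rib) is low fan, the plain one at the tray end is stop
- key0 (a joint): stroke of the stop key: 0 = up, 0.008 m = fully down. The keys are interlocked: pressing one right down (about 3 N) pushes up the one that was down, and keys stay where they are left. At the start this one is down
- key1 (a joint): stroke of the low-fan key, 0 = up, 0.008 m = down
- key2 (a joint): stroke of the high-fan key, 0 = up, 0.008 m = down
- timer_top (a point): top of the timer's round black plunger head, 34 mm across, on the console beyond the high-fan key, 91 mm above the counter when up
- timer (a joint): stroke of the timer plunger: 0 = up, 0.018 m = down at its stop (about 7 N there); springs back up when let go
- cup0_mid (a point): centre, half-way up, of a plain steel tumbler standing upside down, 54 mm across, 66 mm tall, about 0.09 kg, its closed end up; z axis upwards; None if absent
- cup1_mid (a point): the same of another such tumbler; None if absent
- cup2_mid (a point): the same of another such tumbler; None if absent
- cup3_mid (a point): the same of another such tumbler; None if absent
- cup4_mid (a point): the same of another such tumbler; None if absent
- bottle_a: bystander: amber spirits bottle, 74 mm across, 240 mm tall; origin at the centre of its underside
- bottle_b: bystander: clear spirits bottle, 80 mm across, 210 mm tall; origin at the centre of its underside
- tag_box: bystander: small grey box of blank shelf tags, 100 x 140 mm, 50 mm tall; origin at the centre of its underside
There are look-alikes about, which are no part of the job. What is shaped like the part that bears cup2_mid but pink is not meant. What is shaped like the part that bears cup0_mid but orange is not meant.

How it is judged:
By the outcome, as a careful person would: the job done as asked, in the order asked, and still so for the second after the job is handed in, with the robot touching nothing.
Of cup0, cup1, cup2, cup3, cup4 only 3 to 5 are there at a start; the rules pass over those that are not, and their reading is None.
At some moment in a run one of cup0, cup1, cup2, cup3, cup4 may be knocked a few centimetres aside while the robot is not near it.
Once in a run the grip may slacken for a moment while it holds something.
It also fails if it takes over 208 s, if anything falls off the work surface, if the arm or the gripper's body presses on something with over 40 N, if the wrist force passes 120 N, or if a joint passes its speed limit or range.

### The arm

A 6-joint arm with a two-finger parallel gripper is mounted at the origin on the work surface. World frame = base frame: x ahead of the robot, y to its left, z up, the work surface at z = 0. Lengths are in m, angles in rad, forces in N, time in s.
With the tool pointing down it reaches from about 0.325 to 0.85 m from the base axis. Payload 4.4 kg.
Tool frame: the origin (TCP) lies midway between the tips of the shut fingers; the grasp point (between the pads) lies 19 mm behind it (ctrl.hold_point_z is the distance from the TCP to the grasp point, in m); z points along the fingers, y is the direction in which the jaws open and shut (so a half turn about z gives the same grasp; the last joint's range is limited). The gripper opens to 94 mm and grips with 3 to 60 N. Pads are 16 mm wide; open, the fingers measure 119 mm over their backs; the gripper's body (75 mm by 177 mm) begins 78 mm behind the grasp point.
Start: joints at [1.179, 0.207, 1.542, -0, 1.393, -0.15], TCP at [0.137, 0.558, 0.205] pointing down, gripper open.
Joint ranges: [-2.73, 2.73], [-0.86, 2.22], [0.23, 2.46], [-1.11, 4.25], [0.08, 2.63], [-2.82, 2.82]. Speed limits (rad/s): [2.79, 2.79, 3.14, 3.14, 3.14, 3.14].

### API

Orientations are given as [roll, pitch, yaw] about the fixed x, y, z axes, in that order (R = Rz(yaw) Ry(pitch) Rx(roll)).
In Python, from plant import ctrl gives the robot as it stands.
- The arm moves only by the tool drive_tool, never from a script. Its argument "targets" is a list of rows, each a list of 7 numbers: the opening, from -1 (shut) to 1 (fully open), then the shift along the tool's x, y, z as a fraction of full scale, then the turn, a rotation vector about the tool's x, y, z as a fraction of full scale. A call has 1 to 8 rows; each row is the pose to reach, as a shift and turn from the pose commanded when the call began, along the tool's axes at that moment; what a row does not reach only later rows make up. Full scale, the value 1, is 0.5 m for a shift and pi/2 rad for a turn. A row lasts 1/8 s, in which the tool goes at most 62.5 mm and 10.7 degrees, less where a joint would pass 70% of its speed; a pose out of reach is approached as far as the arm can. A call with a number of a shift or a turn outside -1 to 1 is refused whole. A call with a gripper value outside its range is refused whole. The fingers move at their own pace and stop on an object; the grip force is fixed at half the most. Time passes only in rows, so rows that repeat a pose let the fingers close. It gives the time, the measured TCP pose, the force and the opening at its end, in the units of the state.
- ctrl.get_obs(): the state, without advancing time (a new reading comes with each control period).
- ctrl.get_image(name): name is "scene" or "top" or "wrist"; returns the picture (384x512x3 uint8, red, green, blue); there is no depth.
- ctrl.calibration(name): a dict with "fx", "fy", "cx", "cy" (pixels), "k1" (the pictures are not rectified: a ray, as slopes to the right and down, at radius r is drawn at 1 + k1 r^2 times it, then the intrinsics apply), "xyz" and "attitude" of the camera in the world. Camera axes: x right, y up, looking along -z (the intrinsics and any distortion apply to the point x, -y, -z); pixel columns grow to the right and rows downward; lengths in m; the calibration is good to about 2 mm. A picture is of the moment at which its call begins: read the wrist's pose just before it. calibration takes no time and is no camera call; for the wrist camera it gives the pose at the moment of the call.
- ctrl.hand_in(): hands the job in, once; it reports no verdict.
The state is a dict: "time": time; "joint_pos": joint angles; "joint_vel": joint speeds; "tau": joint torques, N m; "ee_pos": TCP position; "ee_rot": TCP orientation; "wrist_force": force on the tool from outside, world axes, zero at the start; "torque": the same for the moment, N m; "finger_gap": finger opening in m.
Only numpy, scipy, OpenCV 4.12 (cv2) and the standard library are available. Lean on these libraries where they do the work, as an engineer would, in place of code of your own. Each camera call takes 0.05 s, during which the arm holds its last target.

## Working session

There is one attempt and no reset: what is moved stays moved. The work goes in short steps, Python scripts to look and compute and a tool call to move; the robot and the scene stay as the last step left them, time stands still between calls to the robot, and variables do not carry over. Pictures are saved under pics/ and viewed, and the job is handed in when it is done.

Besides the shell and the picture viewer there is one more tool, called after "Emit:" as name(argument=value, ...), one argument or row to a line, values as JSON. drive_tool: Moves the arm, as the interface text tells. Its arguments: {"type":"object","properties":{"targets":{"type":"array","items":{"type":"array","items":{"type":"number","minimum":-1,"maximum":1}}}},"required":["targets"]}

```bash
ls; mkdir -p pics; python3 - <<'E'
from plant import ctrl
import cv2
print(ctrl.get_obs()); print(ctrl.hold_point_z)
for n in("scene","top","wrist"):
    print(n,ctrl.calibration(n))
    im=ctrl.get_image(n); cv2.imwrite(f"pics/{n}0.png",im[:,:,::-1])
E
```

```text
pics
{'time': 0.0, 'joint_pos': array([ 1.17950376e+00,  2.07416553e-01,  1.54293348e+00, -3.49888535e-05,
        1.39348687e+00, -1.50486943e-01]), 'joint_vel': array([-0.00169441,  0.00012997,  0.0012068 ,  0.0014712 , -0.00158028,
       -0.00091937]), 'tau': array([-1.23835116e-04, -3.70882773e+01, -2.81416315e+01,  6.98013045e-02,
        3.61324078e-02, -1.55726389e-04]), 'ee_pos': array([0.13683569, 0.55765756, 0.20430248]), 'ee_rot': array([-3.13936860e+00, -3.02419909e-04,  2.90079290e+00]), 'wrist_force': array([-0.34082357,  0.11328922,  0.50551513]), 'torque': array([-0.00842022, -0.03371052,  0.02845906]), 'finger_gap': 0.09353624385616996}
0.0188
scene {'fx': 472.2065378316647, 'fy': 472.2065378316647, 'cx': 256.67794944519494, 'cy': 193.1485981127063, 'k1': -0.03644268548104226, 'xyz': array([ 1.50382801, -0.27015966,  1.15109426]), 'attitude': array([0.75509862, 0.01917662, 1.33010046])}
top {'fx': 355.4686263264173, 'fy': 355.4686263264173, 'cx': 252.47775233852184, 'cy': 194.98354581804398, 'k1': -0.09232354309830118, 'xyz': array([ 0.41192924, -0.03519589,  1.1310678 ]), 'attitude': array([ 0.14985343,  0.00882169, -1.55243983])}
wrist {'fx': 305.20107060724837, 'fy': 305.20107060724837, 'cx': 254.18318094803143, 'cy': 188.87324631363637, 'k1': -0.05720861107195444, 'xyz': array([0.05781264, 0.57724725, 0.38384798]), 'attitude': array([-0.28424482,  0.00202515,  1.33014247])}
```

View pics/scene0.png

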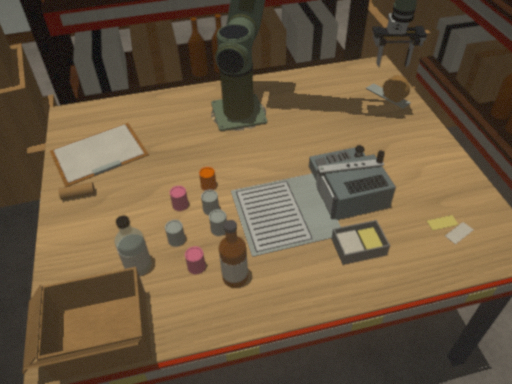

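View pics/top0.png

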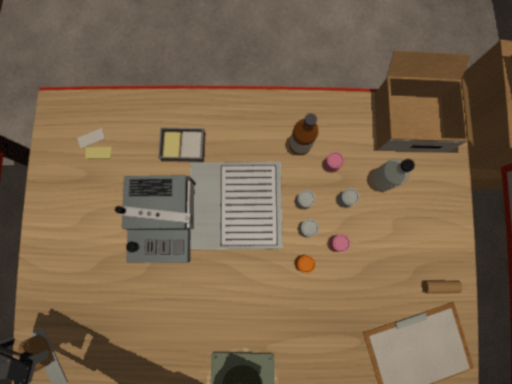

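View pics/wrist0.png

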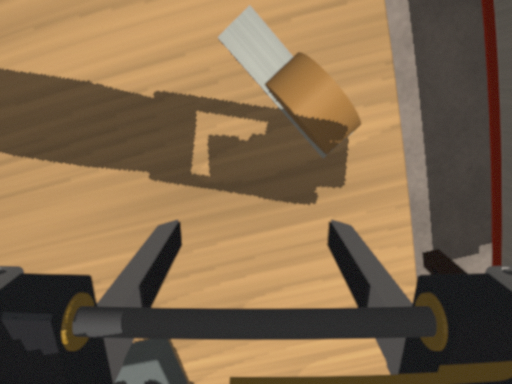

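```bash
cat > h.py <<'E'
import numpy as np, cv2
from scipy.spatial.transform import Rotation as Ro
from plant import ctrl
def K(c): return np.array([[c['fx'],0,c['cx']],[0,c['fy'],c['cy']],[0,0,1.]])
def D(c): return np.array([c['k1'],0,0,0.])
def Rc(c): return Ro.from_euler('xyz',c['attitude']).as_matrix()@np.diag([1,-1,-1.])
def ray(c,uv):
    p=cv2.undistortPoints(np.array(uv,float).reshape(-1,1,2),K(c),D(c)).reshape(-1,2)
    return (Rc(c)@np.c_[p,np.ones(len(p))].T).T
def onz(c,uv,z):
    d=ray(c,uv); o=np.array(c['xyz']); return o+d*((z-o[2])/d[:,2])[:,None]
def proj(c,P):
    R=Rc(c); P=np.array(P,float).reshape(-1,3)
    t=-R.T@np.array(c['xyz'])
    return cv2.projectPoints(P,cv2.Rodrigues(R.T)[0],t,K(c),D(c))[0].reshape(-1,2)
def tri(c1,u1,c2,u2):
    d1=ray(c1,u1)[0];d2=ray(c2,u2)[0];o1=np.array(c1['xyz']);o2=np.array(c2['xyz'])
    s=np.linalg.lstsq(np.c_[d1,-d2],o2-o1,rcond=None)[0]
    a=o1+s[0]*d1;b=o2+s[1]*d2
    return (a+b)/2,np.linalg.norm(a-b)
def crop(im,x0,y0,x1,y1,s,name):
    cv2.imwrite('pics/'+name,cv2.resize(im[y0:y1,x0:x1,::-1],None,fx=s,fy=s,interpolation=cv2.INTER_CUBIC))
def snap(n,name=None):
    c=ctrl.calibration(n);im=ctrl.get_image(n)
    if name: cv2.imwrite('pics/'+name,im[:,:,::-1])
    return c,im
def tool(P=None,yaw=None):
    """fractions for drive_tool to go to TCP world P, tool down with jaw yaw (rotvec)"""
    o=ctrl.get_obs();R=Ro.from_euler('xyz',o['ee_rot'])
    sh=R.inv().apply(np.array(P)-o['ee_pos'])/0.5
    out=sh
    if yaw is not None:
        T=Ro.from_euler('xyz',[np.pi,0,yaw]); out=np.r_[sh,(R.inv()*T).as_rotvec()/(np.pi/2)]
    return np.round(out,4)
E
python3 - <<'E'
import cv2
from h import *
im=cv2.imread('pics/top0.png')[:,:,::-1]
crop(im,110,165,290,275,4.4,'dry0.png'); crop(im,270,100,430,280,3.3,'cups0.png')
c=ctrl.calibration('top')
print(onz(c,[(305,197),(349,196),(309,227)],.066).round(3), onz(c,[(334,160),(340,242),(306,262)],.066).round(3))
E
```

```text
[[ 0.569 -0.182  0.066]
 [ 0.574 -0.317  0.066]
 [ 0.478 -0.194  0.066]] [[ 0.686 -0.273  0.066]
 [ 0.435 -0.287  0.066]
 [ 0.375 -0.185  0.066]]
```

View pics/dry0.png

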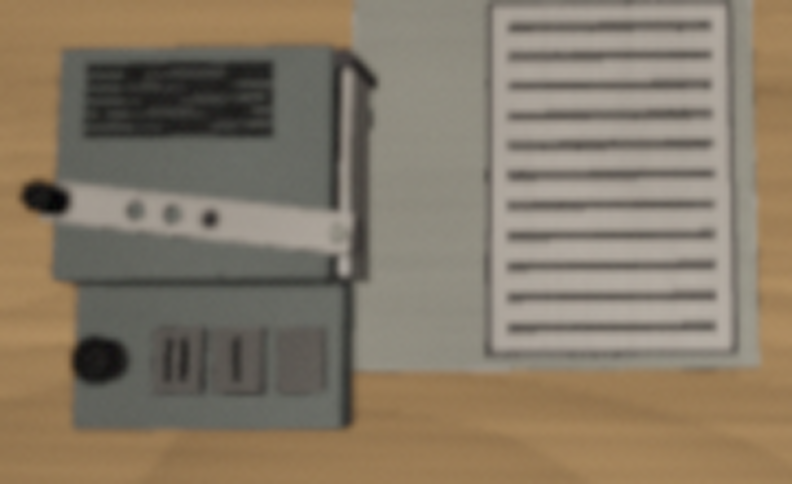

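View pics/cups0.png

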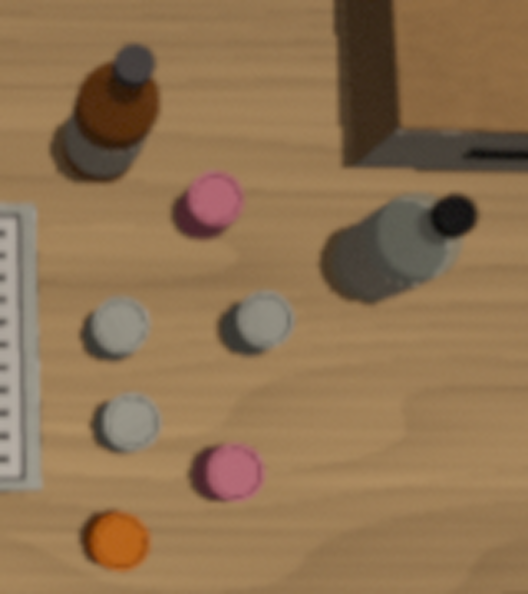

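```bash
python3 - <<'E'
from h import *
c=ctrl.calibration('top')
f=lambda p:((np.array(p,float)+.5)/4.4-.5+[110,165])
A=[((62,48),(80,190,100)),((53,280),(-80,190,100)),((333,281),(-80,0,100)),((335,47),(80,0,100)),((74,428),(-180,190,50)),((348,428),(-180,0,50)),
((490,2),(130,-95,5)),((735,2),(130,-275,5)),((738,352),(-130,-275,5)),((487,355),(-130,-95,5)),((758,368),(-140,-290,5))]
W=np.array([onz(c,[f(p)],q[2]/1000)[0] for p,q in A]); Q=np.array([q for _,q in A])/1000
a=Q[:,:2]-Q[:,:2].mean(0); b=W[:,:2]-W[:,:2].mean(0)
th=np.arctan2((a[:,0]*b[:,1]-a[:,1]*b[:,0]).sum(),(a*b).sum())
R=np.array([[np.cos(th),-np.sin(th)],[np.sin(th),np.cos(th)]])
t=W[:,:2].mean(0)-R@Q[:,:2].mean(0)
print('yaw',th,'o',t); print(((Q[:,:2]@R.T+t-W[:,:2])*1000).round(1))
w=lambda p:(R@np.array(p)+t).round(4)
print('tray',w([0,-.185]))
for y in(-.048,.034):
  for x in(-.085,0,.085): print(x,y,w([x,-.185+y]))
for n,p,z in [('knob top',(45,192),.157),('knobbase',(55,203),.115),('pivot',(340,234),.112),('pin',(209,218),.12),('h3',(134,210),.112),('h2',(172,214),.112),('key2',(180,361),.064),('key1',(238,361),.064),('key0',(300,360),.058),('timer',(98,360),.091),('hinge',(345,62),.109)]:
  P=onz(c,[f(p)],z)[0]; print(n,P.round(4),'dryer',(R.T@(P[:2]-t)).round(4))
E
```

```text
yaw 0.026711274717812185 o [0.54614367 0.17331495]
[[ 1.1  0.4]
 [-0.8  1.4]
 [ 0.6  0.8]
 [ 2.9 -0.8]
 [-1.3  1. ]
 [-1.6  2.7]
 [ 0.3 -0.3]
 [ 2.2  0.7]
 [-1.8 -1.9]
 [-1.2 -1.3]
 [-0.3 -2.8]]
tray [ 0.5511 -0.0116]
-0.085 -0.048 [ 0.4674 -0.0619]
0 -0.048 [ 0.5524 -0.0596]
0.085 -0.048 [ 0.6373 -0.0573]
-0.085 0.034 [0.4652 0.0201]
0 0.034 [0.5502 0.0224]
0.085 0.034 [0.6351 0.0246]
knob top [0.5149 0.3471 0.157 ] dryer [-0.0266  0.1745]
knobbase [0.5121 0.3562 0.115 ] dryer [-0.0291  0.1837]
pivot [0.4958 0.1647 0.112 ] dryer [-0.0506 -0.0073]
pin [0.5039 0.2501 0.12  ] dryer [-0.0402  0.0779]
h3 [0.5089 0.3032 0.112 ] dryer [-0.0338  0.1309]
h2 [0.5068 0.2774 0.112 ] dryer [-0.0366  0.1051]
key2 [0.4105 0.2808 0.064 ] dryer [-0.1327  0.1111]
key1 [0.4115 0.2406 0.064 ] dryer [-0.1328  0.0709]
key0 [0.4133 0.1992 0.058 ] dryer [-0.1321  0.0295]
timer [0.4097 0.3288 0.091 ] dryer [-0.1322  0.159 ]
hinge [0.6113 0.1672 0.109 ] dryer [ 0.0649 -0.0079]
```

```bash
python3 - <<'E'
from h import *
c=ctrl.calibration('top'); cs=ctrl.calibration('scene')
f=lambda p:((np.array(p,float)+.5)/3.3-.5+[270,100])
C=onz(c,[f(p) for p in((119,325),(264,320),(131,421))],.066); print(C.round(4))
print('in scene px',proj(cs,C).round(1))
print('botA',onz(c,[f((134,64))],.24).round(3),'botB',onz(c,[f((454,215))],.21).round(3))
for P in [(.569,-.182,.2)]: print(tool(P,np.pi/2), ctrl.get_obs()['ee_pos'])
im=cv2.imread('pics/scene0.png')[:,:,::-1]; crop(im,150,150,260,290,4,'sc_cups.png')
E
```

```text
[[ 0.5656 -0.1842  0.066 ]
 [ 0.5725 -0.3185  0.066 ]
 [ 0.4778 -0.1949  0.066 ]]
in scene px [[217.3 215.2]
 [173.4 225.6]
 [208.9 195.4]]
botA [[ 0.751 -0.173  0.24 ]] botB [[ 0.64 -0.44  0.21]]
[-1.1921e+00 -1.2309e+00  1.1000e-02 -1.1000e-03  6.0000e-04  8.4670e-01] [0.13687828 0.55782148 0.20454931]
```

View pics/sc_cups.png

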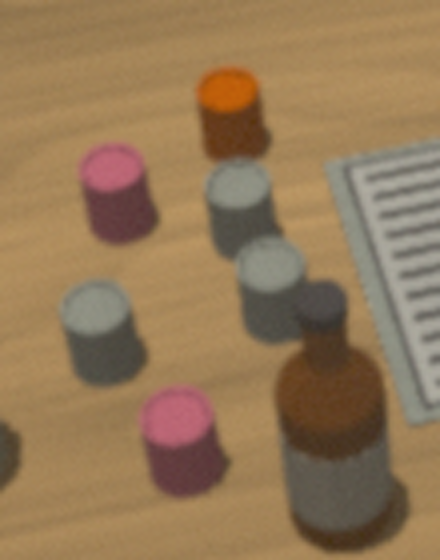

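```bash
python3 - <<'E'
from h import *
print(tool((.514,.352,.27),1.476))
E
```

```text
[-8.306e-01 -2.202e-01 -1.307e-01 -1.100e-03  7.000e-04  9.071e-01]
```

Emit:
drive_tool(
  targets=[
    [0.6,-0.2,-0.05,-0.06,0,0,0.15],
    [0.6,-0.35,-0.1,-0.131,-0.001,0,0.3],
    [0.6,-0.5,-0.13,-0.131,-0.001,0,0.42],
    [0.6,-0.6,-0.16,-0.131,-0.001,0,0.54],
    [0.6,-0.7,-0.19,-0.131,-0.001,0,0.66],
    [0.6,-0.8,-0.21,-0.131,-0.001,0,0.78],
    [0.6,-0.83,-0.22,-0.131,-0.001,0,0.9],
    [0.6,-0.83,-0.22,-0.131,-0.001,0,0.907],
  ],
)

```text
time: 1.15
ee_pos: [0.5176, 0.3493, 0.2699]
ee_rot: [3.141, 0.0, 1.466]
wrist_force: [0.1, 1.3, 0.1]
finger_gap: 0.0752
```

```bash
python3 - <<'E'
from h import *
o=ctrl.get_obs();print(o['ee_pos'],o['ee_rot'],o['joint_pos'])
c,im=snap('wrist','w1.png')
P=[(.514,.352,.157),(.514,.352,.136),(.4958,.165,.112),(.504,.25,.12),(.509,.303,.112)]
print(proj(c,P).round(1)); print(c)
E
```

```text
[0.51755139 0.34933372 0.26987553] [3.14055876e+00 4.15857774e-04 1.46571906e+00] [ 4.55738765e-01  2.70948853e-01  1.33054570e+00 -9.02506550e-04
  1.53944377e+00  5.60843810e-01]
[[249.7 183. ]
 [250.  177.8]
 [251.9 311.6]
 [251.1 256.9]
 [250.5 213.3]]
{'fx': 305.20107060724837, 'fy': 305.20107060724837, 'cx': 254.18318094803143, 'cy': 188.87324631363637, 'k1': -0.05720861107195444, 'xyz': array([0.52633843, 0.43054709, 0.44926634]), 'attitude': array([-0.28465843, -0.00137308, -0.10491411])}
```

View pics/w1.png

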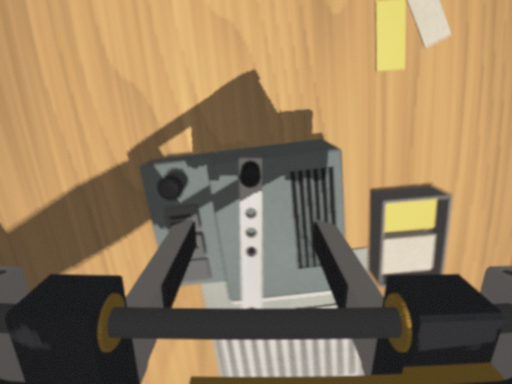

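```bash
python3 - <<'E'
from h import *
im=cv2.imread('pics/w1.png')[:,:,::-1]
crop(im,140,140,350,320,3.6,'w1c.png')
E
```

```text
(no output)
```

View pics/w1c.png

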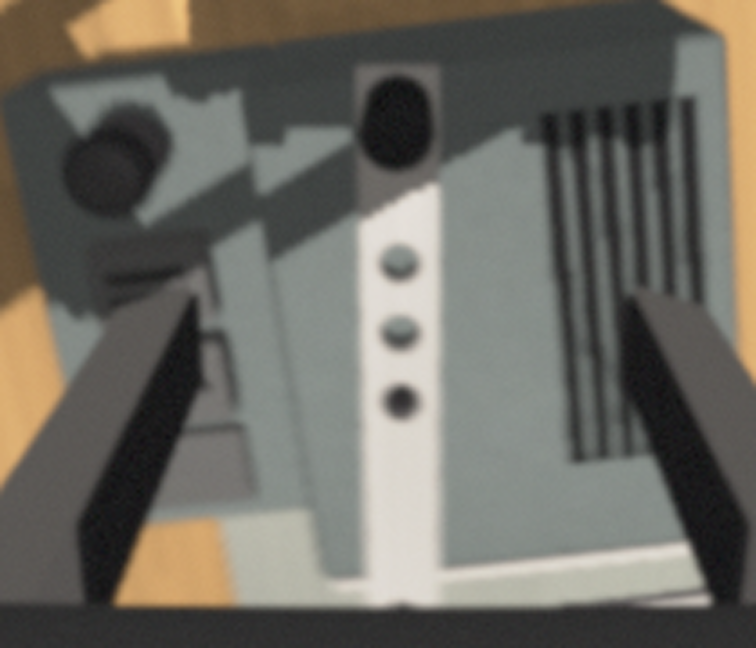

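```bash
python3 - <<'E'
from h import *
c=ctrl.calibration('wrist')
f=lambda p:((np.array(p,float)+.5)/3.6-.5+[140,140])
for n,p,z in [('top',(398,133),.157),('base',(397,107),.115),('h3',(399,262),.109),('h2',(400,332),.109),('h1',(401,400),.109),('pin',(401,403),.12),('timer',(104,172),.091)]:
    print(n,onz(c,[f(p)],z)[0].round(4))
print(tool((.5135,.3525,.122),1.466))
E
```

```text
top [0.5134 0.3597 0.157 ]
base [0.5123 0.3577 0.115 ]
h3 [0.5071 0.3043 0.109 ]
h2 [0.5047 0.2792 0.109 ]
h1 [0.5023 0.2539 0.109 ]
pin [0.5029 0.2585 0.12  ]
timer [0.4096 0.3404 0.091 ]
[ 3.200e-03 -5.000e-03  2.958e-01 -0.000e+00 -1.000e-04 -1.000e-04]
```

Emit:
drive_tool(
  targets=[
    [0.3,0.01,-0.007,0.1,0,0,-0.006],
    [0.3,0.01,-0.007,0.2,0,0,-0.006],
    [0.3,0.01,-0.007,0.27,0,0,-0.006],
    [0.3,0.01,-0.007,0.295,0,0,-0.006],
    [0.3,0.01,-0.007,0.295,0,0,-0.006],
  ],
)

```text
time: 1.82
ee_pos: [0.5105, 0.3582, 0.1231]
ee_rot: [-3.142, -0.0, 1.487]
wrist_force: [-0.5, -0.4, 0.1]
finger_gap: 0.0608
```

```bash
python3 - <<'E'
from h import *
o=ctrl.get_obs();print(o['ee_pos'],o['ee_rot'],o['wrist_force'])
c,im=snap('wrist','w2.png')
E
```

```text
[0.5105211  0.35817185 0.12306972] [-3.14158136e+00 -2.61487518e-04  1.48668616e+00] [-0.46740144 -0.39094571  0.06921463]
```

View pics/w2.png

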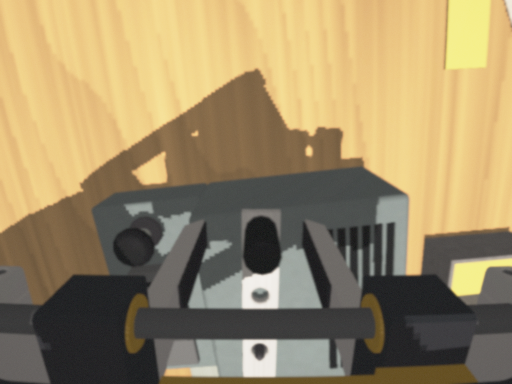

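```bash
python3 - <<'E'
from h import *
c=ctrl.calibration('wrist')
print(onz(c,[(262,257)],.157),onz(c,[(262,230)],.115),onz(c,[(260,294.5)],.109))
E
```

```text
[[0.51622061 0.35862663 0.157     ]] [[0.51714549 0.35575418 0.115     ]] [[0.51162186 0.3010386  0.109     ]]
```

Emit:
drive_tool(
  targets=[
    [0.3,0,0.008,0,0,0,0.007],
    [0,0,0.008,0,0,0,0.007],
    [-0.3,0,0.008,0,0,0,0.007],
    [-0.7,0,0.008,0,0,0,0.007],
    [-1,0,0.008,0,0,0,0.007],
    [-1,0,0.008,0,0,0,0.007],
    [-1,0,0.008,0,0,0,0.007],
    [-1,0,0.008,0,0,0,0.007],
  ],
)

```text
time: 2.88
ee_pos: [0.515, 0.3577, 0.1234]
ee_rot: [3.141, -0.001, 1.474]
wrist_force: [0.2, 0.2, 0.1]
finger_gap: 0.0214
```

Emit:
drive_tool(
  targets=[
    [-1,-0.001,0,-0.019,0,0.032,0],
    [-1,-0.0047,0,-0.038,0,0.064,0],
    [-1,-0.009,0,-0.057,0,0.095,0],
    [-1,-0.0132,0,-0.075,0,0.127,0],
    [-1,-0.0132,0,-0.075,0,0.127,0],
  ],
)

```text
time: 3.5
ee_pos: [0.5147, 0.3503, 0.1613]
ee_rot: [3.14, -0.2, 1.473]
wrist_force: [-0.6, -0.3, -1.2]
finger_gap: 0.0213
```

```bash
python3 - <<'E'
from h import *
o=ctrl.get_obs();print(o['ee_pos'],o['ee_rot'],o['wrist_force'],o['finger_gap'])
c,im=snap('scene'); crop(im,290,130,410,230,6,'s3.png')
c,im=snap('wrist','w3.png')
E
```

```text
[0.51467503 0.35028646 0.16128129] [ 3.13993139 -0.2001929   1.47331565] [-0.56602456 -0.29048167 -1.16032512] 0.021260307359842186
```

View pics/s3.png

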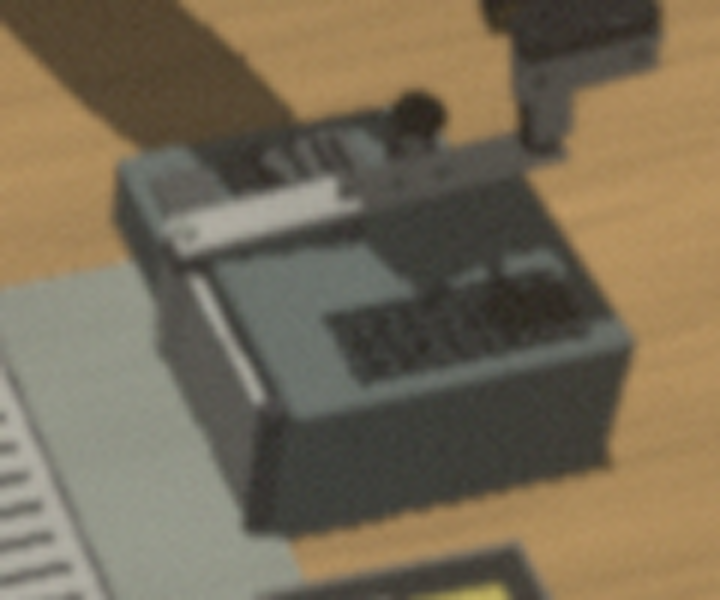

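View pics/w3.png

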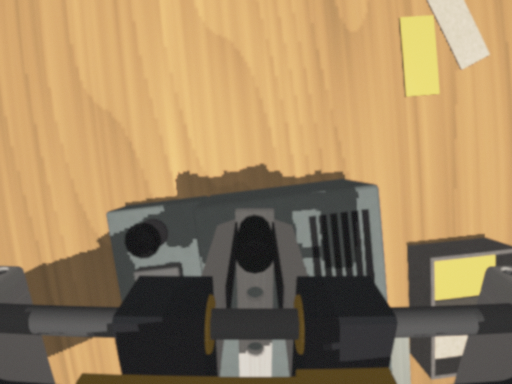

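```bash
cat >> h.py <<'E'
pin=np.array([.5052,.2547]); hinge=np.array([.617,.1717])
def stay(phi,th,pin=pin,hinge=hinge):
    a=.0267+phi; pv=hinge-.12*np.array([np.cos(a),np.sin(a)])
    d=pin-pv; L=np.hypot(*d); d/=L
    psi=np.arctan2(d[1],d[0])
    x=.190*np.cos(th)-.014*np.sin(th); z=.109+.190*np.sin(th)+.014*np.cos(th)
    T=Ro.from_euler('z',psi)*Ro.from_euler('x',np.pi)*Ro.from_euler('y',th)
    return np.r_[pv+x*d,z],T,L
def frac(P,T):
    o=ctrl.get_obs();R=Ro.from_euler('xyz',o['ee_rot'])
    return np.r_[R.inv().apply(P-o['ee_pos'])/.5,(R.inv()*T).as_rotvec()/(np.pi/2)].round(4)
E
python3 - <<'E'
from h import *
for phi in (0,.1,.2,.3,.38,.44):
    P,T,L=stay(phi,.2); print(phi,P.round(4),round(L,4),frac(P,T))
E
```

```text
0 [0.5143 0.3511 0.1605] 0.0866 [ 0.0004  0.      0.0004  0.0008  0.0004 -0.0012]
0.1 [0.5115 0.3395 0.1605] 0.0984 [-0.0228 -0.0035 -0.0043  0.0034  0.0004 -0.0141]
0.2 [0.5086 0.328  0.1605] 0.1101 [-0.0458 -0.0069 -0.009   0.0068  0.0004 -0.031 ]
0.3 [0.5061 0.3166 0.1605] 0.1215 [-0.0685 -0.0096 -0.0135  0.0108  0.0004 -0.0505]
0.38 [0.5046 0.3076 0.1605] 0.1305 [-0.0862 -0.0111 -0.0171  0.0143  0.0004 -0.0677]
0.44 [0.5036 0.301  0.1605] 0.1371 [-0.0993 -0.0116 -0.0198  0.017   0.0004 -0.0812]
```

Emit:
drive_tool(
  targets=[
    [-1,-0.0228,-0.0035,-0.0043,0.0034,0,-0.014],
    [-1,-0.0458,-0.0069,-0.009,0.007,0,-0.031],
    [-1,-0.0685,-0.0096,-0.0135,0.011,0,-0.0505],
    [-1,-0.0862,-0.0111,-0.017,0.014,0,-0.068],
    [-1,-0.0993,-0.0116,-0.0198,0.017,0,-0.081],
    [-1,-0.0993,-0.0116,-0.0198,0.017,0,-0.081],
  ],
)

```text
time: 4.35
ee_pos: [0.5037, 0.3011, 0.1604]
ee_rot: [-3.141, -0.2, 1.604]
wrist_force: [0.1, -0.9, -1.1]
finger_gap: 0.0215
```

```bash
python3 - <<'E'
from h import *
o=ctrl.get_obs();print(o['ee_pos'],o['ee_rot'],o['wrist_force'],o['finger_gap'])
c,im=snap('scene'); crop(im,290,130,410,230,6,'s4.png')
c,im=snap('wrist','w4.png')
c,im=snap('top');crop(im,110,165,220,275,6,'t4.png')
E
```

```text
[0.50366221 0.30113942 0.16039124] [-3.14116666 -0.19973932  1.60421928] [ 0.07485042 -0.91415544 -1.11430959] 0.021548358667605787
```

View pics/s4.png

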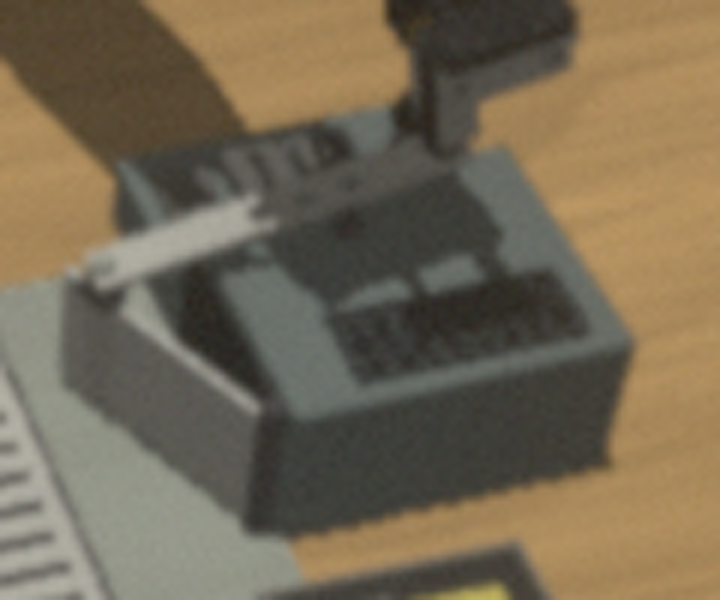

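View pics/w4.png

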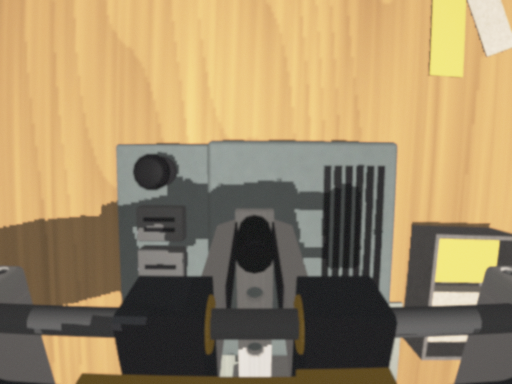

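View pics/t4.png

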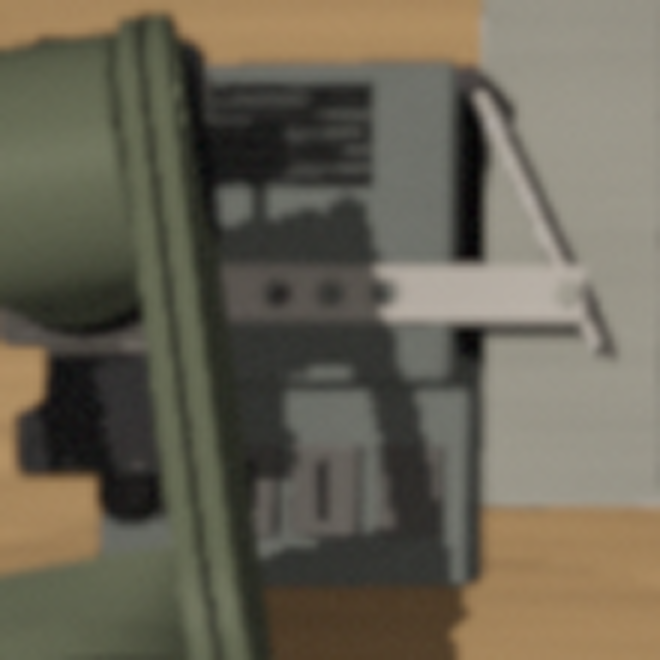

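```bash
python3 - <<'E'
from h import *
c=ctrl.calibration('top')
f=lambda p:((np.array(p,float)+.5)/6-.5+[110,165])
pn=onz(c,[(157.1,214.2)],.12)[0]
pv=onz(c,[f((571,291))],.112)[0]
print('pin',pn,'pivot',pv, 'hyp pin-pivot',np.hypot(*(pn-pv)[:2]))
for n,p,s in(('h3',(277,292),.137),('h2',(331,293),.112),('h1',(383,293),.0866)):
    P=onz(c,[f(p)],.112+s*np.sin(.2))[0];print(n,P.round(4), np.hypot(*(P-pv)[:2]).round(4), s*np.cos(.2))
E
```

```text
pin [0.50375895 0.250181   0.12      ] pivot [0.51044024 0.1133856  0.112     ] hyp pin-pivot 0.13695847055403007
h3 [0.5046 0.2488 0.1392] 0.1355 0.1342691211642501
h2 [0.5051 0.2242 0.1343] 0.111 0.10976745671821907
h1 [0.5061 0.2006 0.1292] 0.0873 0.08487376564105152
```

```bash
python3 - <<'E'
from h import *
for th in (.2,.15,.1,.05,0,-.01):
    P,T,L=stay(.44,th); print(th,P.round(4),frac(P,T))
E
```

```text
0.2 [0.5036 0.301  0.1605] [-0.0009 -0.     -0.     -0.0001 -0.0001 -0.0001]
0.15 [0.5036 0.3034 0.1512] [ 0.     -0.      0.019  -0.0001 -0.0319 -0.0001]
0.1 [0.5035 0.3053 0.1419] [ 0.     -0.      0.038  -0.0001 -0.0637 -0.0001]
0.05 [0.5034 0.3067 0.1325] [-0.001  -0.      0.0571 -0.0001 -0.0956 -0.0001]
0 [0.5034 0.3076 0.123 ] [-2.900e-03 -0.000e+00  7.600e-02 -1.000e-04 -1.274e-01 -1.000e-04]
-0.01 [0.5034 0.3077 0.1211] [-3.400e-03 -0.000e+00  7.980e-02 -1.000e-04 -1.338e-01 -1.000e-04]
```

Emit:
drive_tool(
  targets=[
    [-1,0,0,0.019,0,-0.032,0],
    [-1,0,0,0.038,0,-0.064,0],
    [-1,-0.001,0,0.057,0,-0.0955,0],
    [-1,-0.003,0,0.076,0,-0.127,0],
    [-1,-0.003,0,0.076,0,-0.127,0],
  ],
)

```text
time: 5.12
ee_pos: [0.503, 0.3085, 0.1228]
ee_rot: [-3.141, -0.001, 1.606]
wrist_force: [-0.1, 0.3, 1.7]
finger_gap: 0.0217
```

```bash
python3 - <<'E'
from h import *
o=ctrl.get_obs();print(o['ee_pos'],o['ee_rot'],o['wrist_force'],o['finger_gap'])
c,im=snap('scene'); crop(im,290,130,410,230,6,'s5.png')
c,im=snap('top');crop(im,110,165,220,275,6,'t5.png')
E
```

```text
[0.50304706 0.3084942  0.12275647] [-3.14096550e+00 -1.17810367e-03  1.60628178e+00] [-0.10648093  0.2913697   1.66216266] 0.021733266616825658
```

View pics/s5.png

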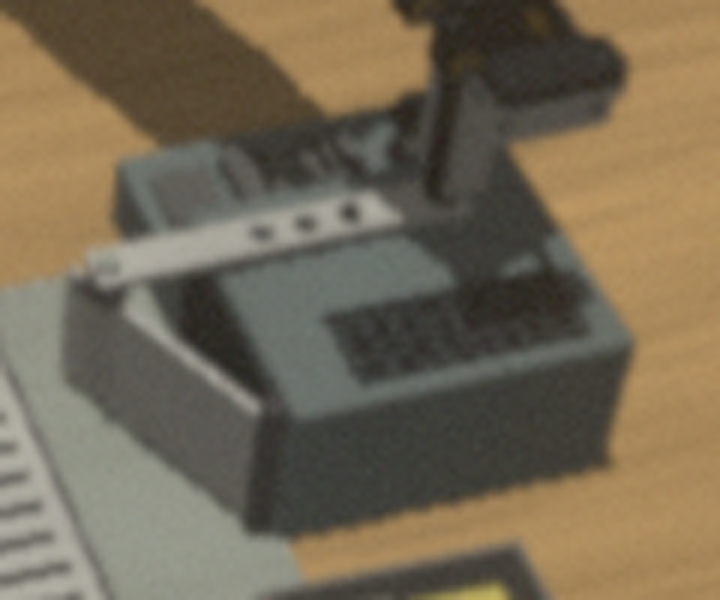

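View pics/t5.png

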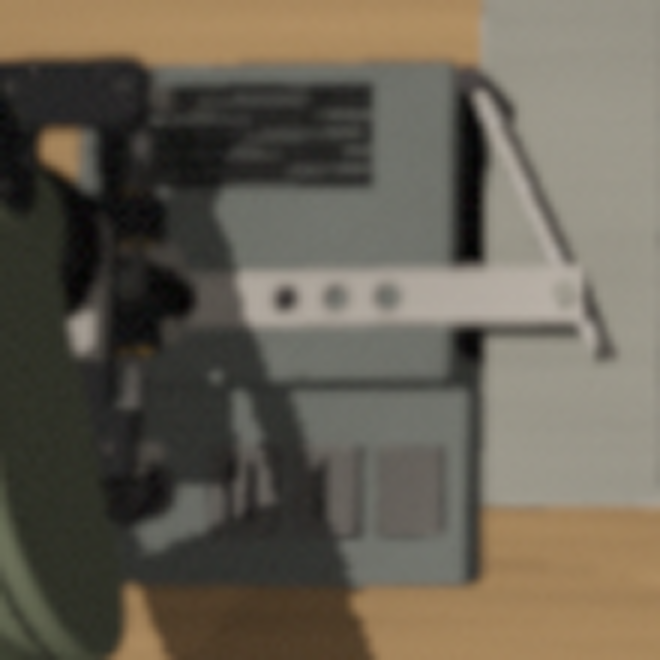

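Emit:
drive_tool(
  targets=[
    [-0.5,0,0,0,0,0,0],
    [-0.2,0,0,0,0,0,0],
    [0.1,0,0,0,0,0,0],
    [0.1,0,0,0,0,0,0],
    [0.1,0,0,0,0,0,0],
  ],
)

```text
time: 5.85
ee_pos: [0.5036, 0.3073, 0.1232]
ee_rot: [3.141, -0.001, 1.604]
wrist_force: [0.1, -0.3, 0.3]
finger_gap: 0.0517
```

Emit:
drive_tool(
  targets=[
    [0.1,0,0,-0.05,0,0,0],
    [0.1,0,0,-0.15,0,0,0],
    [0.1,0,0,-0.25,0,0,0],
    [0.1,0,0,-0.3,0,0,0],
    [0.1,0,0,-0.3,0,0,0],
  ],
)

```text
time: 6.48
ee_pos: [0.505, 0.3079, 0.2762]
ee_rot: [3.136, -0.003, 1.605]
wrist_force: [0.3, 0.6, 0.7]
finger_gap: 0.0516
```

```bash
python3 - <<'E'
from h import *
o=ctrl.get_obs();print(o['ee_pos'],o['ee_rot'],o['wrist_force'],o['finger_gap'])
c,im=snap('scene'); crop(im,290,130,410,230,6,'s6.png')
c,im=snap('wrist','w6.png'); crop(im,150,130,340,330,3.5,'w6c.png')
for P in [(.572,-.318,.2),(.5725,-.3185,.021)]: print(tool(P,np.pi/2))
E
```

```text
[0.50502873 0.30791387 0.27618226] [ 3.13566027e+00 -3.03906289e-03  1.60462254e+00] [0.3324411  0.58936117 0.71850259] 0.05163202287480226
[-1.254e+00  9.600e-02  1.436e-01 -9.000e-04 -1.000e-04  2.150e-02]
[-1.2551e+00  9.7500e-02  5.0160e-01 -9.0000e-04 -1.0000e-04  2.1500e-02]
```

View pics/s6.png

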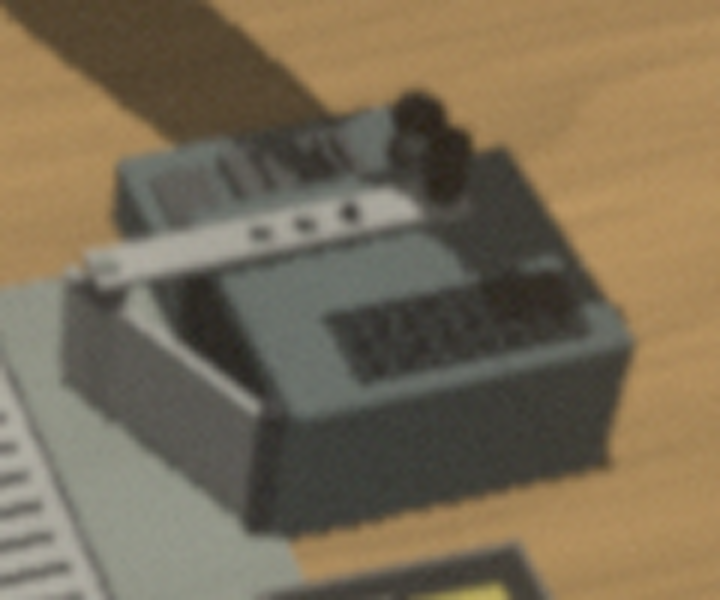

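View pics/w6c.png

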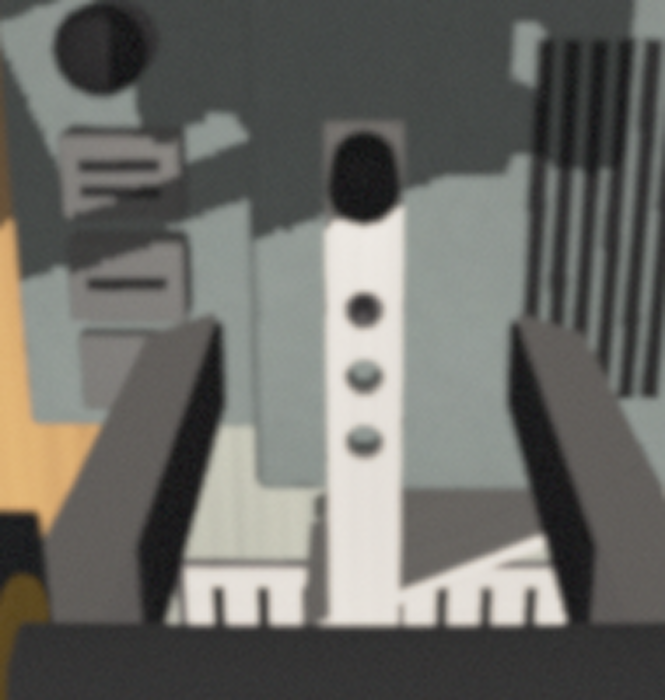

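Emit:
drive_tool(
  targets=[
    [0.6,-0.12,0.01,0,0,0,0.02],
    [0.6,-0.24,0.02,0,0,0,0.02],
    [0.6,-0.36,0.03,0,0,0,0.02],
    [0.6,-0.48,0.05,0,0,0,0.02],
    [0.6,-0.6,0.06,0,0,0,0.02],
    [0.6,-0.72,0.075,0,0,0,0.02],
    [0.6,-0.84,0.085,0,0,0,0.02],
    [0.6,-0.9,0.095,0,0,0,0.02],
  ],
)

```text
time: 7.58
ee_pos: [0.5647, -0.1436, 0.2696]
ee_rot: [-3.137, -0.002, 1.57]
wrist_force: [0.6, 0.0, 0.3]
finger_gap: 0.0748
```

```bash
python3 - <<'E'
from h import *
o=ctrl.get_obs();print(o['ee_pos'],o['ee_rot'],o['wrist_force'],o['finger_gap'])
c,im=snap('wrist','w7.png')
print(proj(c,[(.5656,-.1842,.066),(.5725,-.3185,.066),(.4778,-.1949,.066)]).round(1))
cs=ctrl.calibration('scene'); print((proj(cs,[(.5034,.3076,.157),(.5034,.3076,.115),(.5052,.2547,.112)])-[290,130])*6)
c,im=snap('top');crop(im,110,90,430,290,2.4,'t7.png')
E
```

```text
[ 0.56470756 -0.14361252  0.26962075] [-3.13695092e+00 -2.38143139e-03  1.56987932e+00] [0.60742614 0.02158456 0.27115913] 0.07482434997084313
[[255.2 196.7]
 [260.  285.1]
 [189.3 204.3]]
[[452.80439775 128.86326795]
 [441.21513028 187.76562525]
 [348.77242573 211.58511346]]
```

View pics/w7.png

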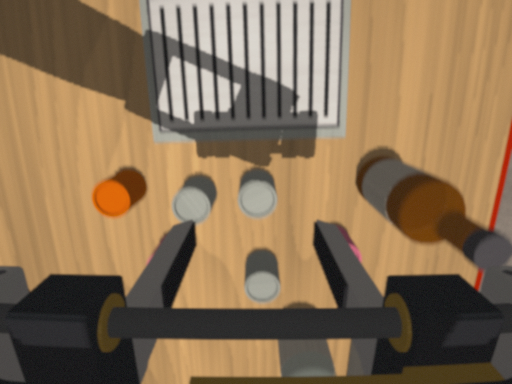

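View pics/t7.png

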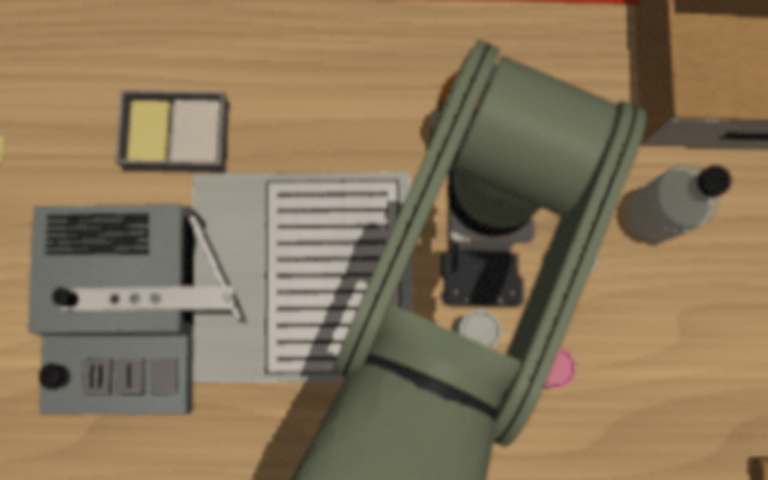

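```bash
python3 - <<'E'
from h import *
for P in [(.568,-.184,.1),(.568,-.184,.022)]: print(tool(P,np.pi/2))
E
```

```text
[-0.081   0.0078  0.3388 -0.003  -0.0013 -0.0016]
[-0.0813  0.0085  0.4948 -0.003  -0.0013 -0.0016]
```

Emit:
drive_tool(
  targets=[
    [0.6,-0.08,0.008,0.1,-0.003,-0.001,-0.002],
    [0.6,-0.08,0.008,0.22,-0.003,-0.001,-0.002],
    [0.6,-0.081,0.008,0.34,-0.003,-0.001,-0.002],
    [0.6,-0.081,0.008,0.42,-0.003,-0.001,-0.002],
    [0.6,-0.081,0.008,0.495,-0.003,-0.001,-0.002],
    [0.6,-0.081,0.008,0.495,-0.003,-0.001,-0.002],
  ],
)

```text
time: 8.43
ee_pos: [0.5656, -0.1777, 0.0202]
ee_rot: [-3.136, -0.005, 1.577]
wrist_force: [-0.0, 0.2, 0.3]
finger_gap: 0.0751
```

Emit:
drive_tool(
  targets=[
    [0.3,0,0,0,0,0,0],
    [0,0,0,0,0,0,0],
    [-0.5,0,0,0,0,0,0],
    [-1,0,0,0,0,0,0],
    [-1,0,0,0,0,0,0],
    [-1,0,0,0,0,0,0],
  ],
)

```text
time: 9.18
ee_pos: [0.5717, -0.1817, 0.0273]
ee_rot: [3.134, 0.002, 1.576]
wrist_force: [-0.8, 1.0, 6.2]
finger_gap: 0.0534
```

Emit:
drive_tool(
  targets=[
    [-1,0,0,-0.08,0,0,0],
    [-1,0,0,-0.18,0,0,0],
    [-1,0,0,-0.24,0,0,0],
    [-1,0,0,-0.24,0,0,0],
  ],
)

```text
time: 9.68
ee_pos: [0.5719, -0.1823, 0.1487]
ee_rot: [3.13, 0.004, 1.576]
wrist_force: [-0.4, -0.0, -1.6]
finger_gap: 0.0537
```

```bash
python3 - <<'E'
from h import *
o=ctrl.get_obs();print(o['ee_pos'],o['ee_rot'],o['wrist_force'],o['finger_gap'])
c,im=snap('wrist','w8.png')
c,im=snap('scene');crop(im,150,100,350,280,3.3,'s8.png')
for P in [(.635,.025,.15),(.635,.025,.029)]: print(tool(P,np.pi/2))
E
```

```text
[ 0.57194682 -0.18227018  0.14869598] [3.13011304 0.00400116 1.57610972] [-0.43829942 -0.02442054 -1.61254706] 0.053734674258059244
[ 4.110e-01  1.341e-01 -1.100e-02  2.400e-03  1.000e-04  3.400e-03]
[4.110e-01 1.332e-01 2.310e-01 2.400e-03 1.000e-04 3.400e-03]
```

View pics/w8.png

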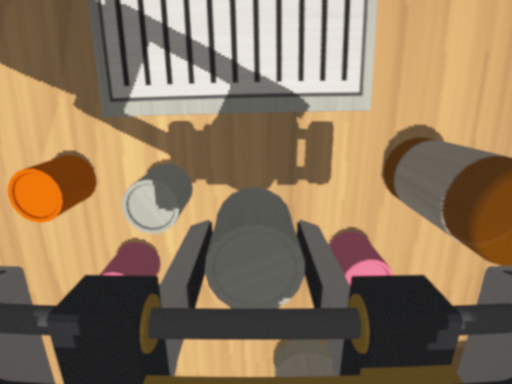

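View pics/s8.png

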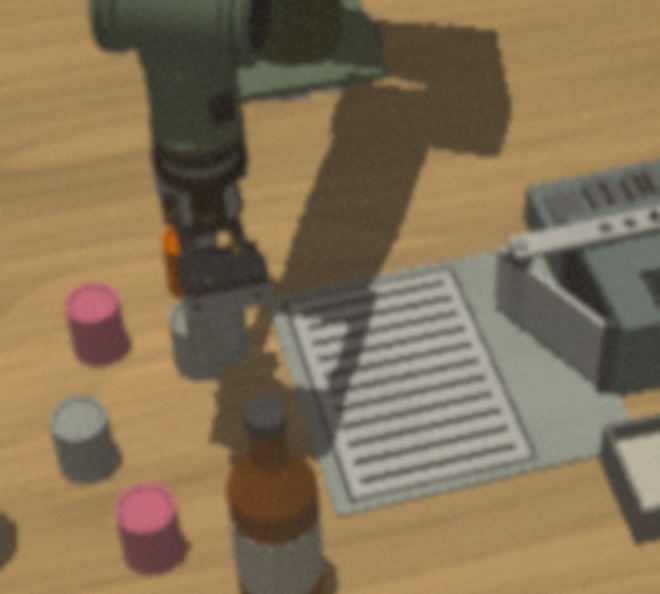

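Emit:
drive_tool(
  targets=[
    [-1,0.1,0.03,-0.01,0.002,0,0.003],
    [-1,0.2,0.06,-0.01,0.002,0,0.003],
    [-1,0.3,0.1,-0.01,0.002,0,0.003],
    [-1,0.39,0.13,-0.01,0.002,0,0.003],
    [-1,0.411,0.134,-0.01,0.002,0,0.003],
    [-1,0.411,0.134,-0.01,0.002,0,0.003],
    [-1,0.411,0.134,-0.01,0.002,0,0.003],
  ],
)

```text
time: 10.65
ee_pos: [0.6348, 0.0233, 0.1495]
ee_rot: [-3.141, 0.001, 1.57]
wrist_force: [-0.2, 0.1, -0.6]
finger_gap: 0.0538
```

```bash
python3 - <<'E'
from h import *
o=ctrl.get_obs();print(o['ee_pos'],o['ee_rot'],o['wrist_force'],o['finger_gap'])
for P in [(.635,.025,.05),(.635,.025,.033)]: print(tool(P,np.pi/2))
E
```

```text
[0.63475056 0.02325538 0.14945264] [-3.14143006e+00  1.24286228e-03  1.57002590e+00] [-0.22284996  0.09968662 -0.57123406] 0.05375167833746215
[ 3.700e-03  5.000e-04  1.989e-01 -1.000e-04  8.000e-04 -5.000e-04]
[ 3.800e-03  5.000e-04  2.329e-01 -1.000e-04  8.000e-04 -5.000e-04]
```

Emit:
drive_tool(
  targets=[
    [-1,0.003,0,0.1,0,0,0],
    [-1,0.003,0,0.18,0,0,0],
    [-1,0.003,0,0.215,0,0,0],
    [-1,0.003,0,0.228,0,0,0],
    [-1,0.003,0,0.228,0,0,0],
    [-1,0.003,0,0.228,0,0,0],
  ],
)

```text
time: 11.4
ee_pos: [0.6374, 0.0259, 0.0385]
ee_rot: [3.136, 0.001, 1.571]
wrist_force: [0.4, -0.6, 0.7]
finger_gap: 0.0537
```

Emit:
drive_tool(
  targets=[
    [-1,0,0,0.003,0,0,0],
    [-1,0,0,0.003,0,0,0],
    [-1,0,0,0.003,0,0,0],
  ],
)

```text
time: 11.78
ee_pos: [0.6359, 0.0263, 0.0352]
ee_rot: [3.14, 0.001, 1.572]
wrist_force: [-0.0, 0.0, -1.0]
finger_gap: 0.0538
```

Emit:
drive_tool(
  targets=[
    [-1,0,0,0.003,0,0,0],
    [-1,0,0,0.006,0,0,0],
    [-1,0,0,0.006,0,0,0],
    [-1,0,0,0.006,0,0,0],
  ],
)

```text
time: 12.28
ee_pos: [0.6358, 0.0262, 0.0325]
ee_rot: [3.14, 0.001, 1.572]
wrist_force: [-3.4, 0.9, 4.6]
finger_gap: 0.0534
```

Emit:
drive_tool(
  targets=[
    [-0.1,0,0,0,0,0,0],
    [0.2,0,0,0,0,0,0],
    [0.6,0,0,0,0,0,0],
    [0.6,0,0,0,0,0,0],
    [0.6,0,0,-0.1,0,0,0],
    [0.6,0,0,-0.22,0,0,0],
    [0.6,0,0,-0.34,0,0,0],
    [0.6,0,0,-0.34,0,0,0],
  ],
)

```text
time: 13.28
ee_pos: [0.6401, 0.0259, 0.2097]
ee_rot: [3.126, 0.002, 1.572]
wrist_force: [0.7, -0.2, 0.0]
finger_gap: 0.0754
```

```bash
python3 - <<'E'
from h import *
o=ctrl.get_obs();print(o['ee_pos'],o['ee_rot'],o['wrist_force'],o['finger_gap'])
c,im=snap('wrist','w9.png')
c,im=snap('scene');crop(im,150,100,350,280,3.3,'s9.png')
for P in [(.48,-.195,.2),(.574,-.3185,.2)]: print(tool(P,np.pi/2))
E
```

```text
[0.64008224 0.02593662 0.2097025 ] [3.12550684e+00 2.03814239e-03 1.57157460e+00] [ 0.71719684 -0.18313239  0.01658457] 0.07535582406464075
[-0.4423 -0.3119  0.0045  0.0021  0.0005  0.0005]
[-6.894e-01 -1.240e-01  5.300e-03  2.100e-03  5.000e-04  5.000e-04]
```

View pics/s9.png

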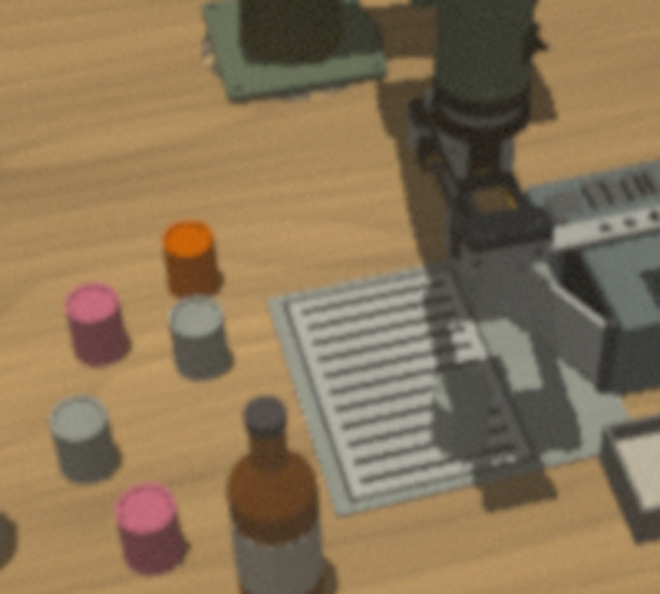

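View pics/w9.png

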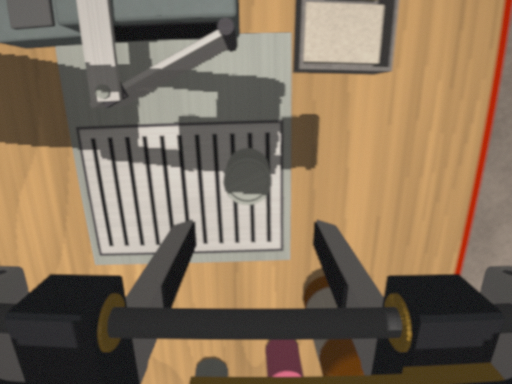

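Emit:
drive_tool(
  targets=[
    [0.6,-0.1,-0.07,0.004,0.002,0,0],
    [0.6,-0.2,-0.14,0.004,0.002,0,0],
    [0.6,-0.3,-0.21,0.004,0.002,0,0],
    [0.6,-0.4,-0.28,0.004,0.002,0,0],
    [0.6,-0.44,-0.312,0.004,0.002,0,0],
    [0.6,-0.442,-0.312,0.004,0.002,0,0],
    [0.6,-0.442,-0.312,0.004,0.002,0,0],
    [0.6,-0.442,-0.312,0.004,0.002,0,0],
  ],
)

```text
time: 14.38
ee_pos: [0.48, -0.1936, 0.1991]
ee_rot: [-3.139, -0.0, 1.573]
wrist_force: [0.5, -0.5, -0.6]
finger_gap: 0.0755
```

```bash
python3 - <<'E'
from h import *
o=ctrl.get_obs();print(o['ee_pos'],o['ee_rot'],o['wrist_force'],o['finger_gap'])
c,im=snap('wrist','w10.png')
print(proj(c,[(.48,-.195,.066)]))
for P in [(.48,-.195,.025)]: print(tool(P,np.pi/2))
E
```

```text
[ 0.48003381 -0.19359966  0.19913575] [-3.13935234e+00 -2.49457278e-04  1.57327846e+00] [ 0.51820179 -0.47283715 -0.58771145] 0.07551442496516522
[[253.97745771 181.30172895]]
[-2.500e-03  4.000e-04  3.488e-01 -1.200e-03  1.000e-04  1.700e-03]
```

View pics/w10.png

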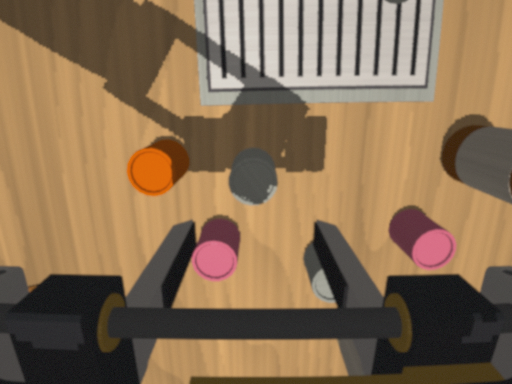

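Emit:
drive_tool(
  targets=[
    [0.6,-0.002,0,0.12,0,0,0],
    [0.6,-0.002,0,0.24,0,0,0],
    [0.6,-0.002,0,0.33,0,0,0],
    [0.6,-0.002,0,0.348,0,0,0],
    [0.6,-0.002,0,0.348,0,0,0],
    [0.6,-0.002,0,0.348,0,0,0],
  ],
)

```text
time: 15.18
ee_pos: [0.4816, -0.197, 0.0283]
ee_rot: [3.139, 0.003, 1.572]
wrist_force: [-0.4, -0.5, 0.2]
finger_gap: 0.0755
```

Emit:
drive_tool(
  targets=[
    [0.3,0,0,0,0,0,0],
    [0,0,0,0,0,0,0],
    [-0.5,0,0,0,0,0,0],
    [-1,0,0,0,0,0,0],
    [-1,0,0,0,0,0,0],
    [-1,0,0,0,0,0,0],
  ],
)

```text
time: 15.92
ee_pos: [0.4796, -0.1963, 0.0267]
ee_rot: [-3.141, 0.001, 1.572]
wrist_force: [-2.1, -0.1, 5.8]
finger_gap: 0.0539
```

Emit:
drive_tool(
  targets=[
    [-1,0,0,-0.08,0,0,0],
    [-1,0,0,-0.18,0,0,0],
    [-1,0,0,-0.25,0,0,0],
    [-1,0,0,-0.25,0,0,0],
    [-1,0,0,-0.25,0,0,0],
  ],
)

```text
time: 16.55
ee_pos: [0.4786, -0.1952, 0.1493]
ee_rot: [-3.138, -0.001, 1.572]
wrist_force: [-0.1, 0.5, -1.0]
finger_gap: 0.0538
```

```bash
python3 - <<'E'
from h import *
o=ctrl.get_obs();print(o['ee_pos'],o['ee_rot'],o['wrist_force'],o['finger_gap'])
for P in [(.465,.020,.15)]: print(tool(P,np.pi/2))
E
```

```text
[ 0.47856141 -0.19518512  0.14926715] [-3.13805422e+00 -7.43578807e-04  1.57150230e+00] [-0.14632256  0.50140434 -0.99963873] 0.053807993998185
[ 0.4304 -0.0268 -0.0011 -0.0023 -0.0005  0.0005]
```

Emit:
drive_tool(
  targets=[
    [-1,0.11,-0.007,0,-0.002,0,0],
    [-1,0.22,-0.014,0,-0.002,0,0],
    [-1,0.33,-0.02,0,-0.002,0,0],
    [-1,0.42,-0.027,0,-0.002,0,0],
    [-1,0.43,-0.027,0,-0.002,0,0],
    [-1,0.43,-0.027,0.1,-0.002,0,0],
    [-1,0.43,-0.027,0.2,-0.002,0,0],
    [-1,0.43,-0.027,0.2,-0.002,0,0],
  ],
)

```text
time: 17.55
ee_pos: [0.46, 0.0191, 0.0457]
ee_rot: [-3.13, -0.001, 1.571]
wrist_force: [-0.0, 0.4, -1.7]
finger_gap: 0.0536
```

Emit:
drive_tool(
  targets=[
    [-1,0,0,0.01,0,0,0],
    [-1,0,0,0.02,0,0,0],
    [-1,0,0,0.028,0,0,0],
    [-1,0,0,0.028,0,0,0],
    [-1,0,0,0.028,0,0,0],
  ],
)

```text
time: 18.18
ee_pos: [0.4662, 0.019, 0.0372]
ee_rot: [3.139, 0.001, 1.572]
wrist_force: [1.1, 0.0, -1.8]
finger_gap: 0.0534
```

Emit:
drive_tool(
  targets=[
    [-1,0,0,0.005,0,0,0],
    [-1,0,0,0.009,0,0,0],
    [-1,0,0,0.009,0,0,0],
    [-1,0,0,0.009,0,0,0],
  ],
)

```text
time: 18.68
ee_pos: [0.4658, 0.0191, 0.0322]
ee_rot: [3.14, 0.001, 1.572]
wrist_force: [0.1, 0.5, -1.3]
finger_gap: 0.0536
```

Emit:
drive_tool(
  targets=[
    [-1,0,0,0.002,0,0,0],
    [-1,0,0,0.003,0,0,0],
    [-1,0,0,0.003,0,0,0],
  ],
)

```text
time: 19.05
ee_pos: [0.4661, 0.019, 0.0317]
ee_rot: [3.14, 0.001, 1.572]
wrist_force: [-2.9, 1.2, 6.0]
finger_gap: 0.0534
```

Emit:
drive_tool(
  targets=[
    [-0.1,0,0,0,0,0,0],
    [0.2,0,0,0,0,0,0],
    [0.6,0,0,0,0,0,0],
    [0.6,0,0,0,0,0,0],
    [0.6,0,0,-0.1,0,0,0],
    [0.6,0,0,-0.22,0,0,0],
    [0.6,0,0,-0.34,0,0,0],
    [0.6,0,0,-0.34,0,0,0],
  ],
)

```text
time: 20.05
ee_pos: [0.4698, 0.0186, 0.2067]
ee_rot: [3.127, 0.002, 1.572]
wrist_force: [0.4, 0.7, 0.1]
finger_gap: 0.0753
```

```bash
python3 - <<'E'
from h import *
o=ctrl.get_obs();print(o['ee_pos'],o['ee_rot'],o['wrist_force'],o['finger_gap'])
for P in [(.574,-.3185,.2)]: print(tool(P,np.pi/2))
E
```

```text
[0.46984693 0.0186129  0.20668877] [3.12719586e+00 2.48575291e-03 1.57153676e+00] [0.35310543 0.74447963 0.09975964] 0.07534940208808426
[-6.743e-01  2.076e-01  1.800e-02  9.200e-03  1.600e-03  5.000e-04]
```

Emit:
drive_tool(
  targets=[
    [0.6,-0.11,0.034,0.01,0.009,0,0],
    [0.6,-0.22,0.068,0.01,0.009,0,0],
    [0.6,-0.33,0.1,0.01,0.009,0,0],
    [0.6,-0.44,0.135,0.01,0.009,0,0],
    [0.6,-0.55,0.17,0.01,0.009,0,0],
    [0.6,-0.64,0.2,0.01,0.009,0,0],
    [0.6,-0.66,0.205,0.01,0.009,0,0],
    [0.6,-0.66,0.205,0.01,0.009,0,0],
  ],
)

```text
time: 21.05
ee_pos: [0.5674, -0.3103, 0.1944]
ee_rot: [-3.127, -0.002, 1.571]
wrist_force: [0.4, -0.2, 0.1]
finger_gap: 0.0752
```

```bash
python3 - <<'E'
from h import *
o=ctrl.get_obs();print(o['ee_pos'],o['ee_rot'],o['wrist_force'],o['finger_gap'])
c,im=snap('wrist','w11.png')
print(proj(c,[(.5735,-.3185,.066)]))
for P in [(.574,-.3185,.025)]: print(tool(P,np.pi/2))
E
```

```text
[ 0.5674458  -0.31027797  0.19436024] [-3.12682523e+00 -1.58977836e-03  1.57075084e+00] [ 0.42495854 -0.18307961  0.14857029] 0.07520802452720007
[[261.28819037 188.9451728 ]]
[-0.0186  0.0177  0.3394 -0.0091 -0.0009  0.0007]
```

View pics/w11.png

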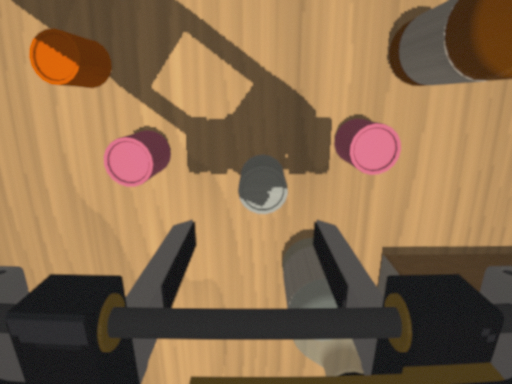

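Emit:
drive_tool(
  targets=[
    [0.6,-0.012,0.004,0,0,0,0],
    [0.6,-0.012,0.004,0,0,0,0],
    [0.6,-0.012,0.004,0,0,0,0],
  ],
)

```text
time: 21.48
ee_pos: [0.5704, -0.3161, 0.1964]
ee_rot: [-3.129, 0.001, 1.572]
wrist_force: [0.3, 0.4, -0.4]
finger_gap: 0.0756
```

```bash
python3 - <<'E'
from h import *
o=ctrl.get_obs();print(o['ee_pos'],o['ee_rot'],o['wrist_force'],o['finger_gap'])
for P in [(.574,-.3185,.026)]: print(tool(P,np.pi/2))
E
```

```text
[ 0.57035951 -0.31614031  0.1964088 ] [-3.12946691e+00  8.04523158e-04  1.57227230e+00] [ 0.28825711  0.44835952 -0.37826761] 0.07559849811697887
[-0.0045  0.0114  0.3407 -0.0077  0.0005  0.0009]
```

Emit:
drive_tool(
  targets=[
    [0.6,-0.004,0.007,0.12,-0.008,0,0],
    [0.6,-0.004,0.007,0.24,-0.008,0,0],
    [0.6,-0.004,0.007,0.32,-0.008,0,0],
    [0.6,-0.004,0.007,0.34,-0.008,0,0],
    [0.6,-0.004,0.007,0.34,-0.008,0,0],
    [0.6,-0.004,0.007,0.34,-0.008,0,0],
    [0.6,-0.004,0.007,0.34,-0.008,0,0],
  ],
)

```text
time: 22.35
ee_pos: [0.5733, -0.32, 0.0286]
ee_rot: [3.138, 0.003, 1.572]
wrist_force: [-0.1, -0.2, 0.4]
finger_gap: 0.0749
```

Emit:
drive_tool(
  targets=[
    [0.3,0,0,0,0,0,0],
    [0,0,0,0,0,0,0],
    [-0.5,0,0,0,0,0,0],
    [-1,0,0,0,0,0,0],
    [-1,0,0,0,0,0,0],
    [-1,0,0,0,0,0,0],
  ],
)

```text
time: 23.1
ee_pos: [0.5723, -0.3191, 0.0266]
ee_rot: [3.14, 0.001, 1.572]
wrist_force: [2.3, -0.1, 2.7]
finger_gap: 0.0533
```

Emit:
drive_tool(
  targets=[
    [-1,0,0,-0.08,0,0,0],
    [-1,0,0,-0.18,0,0,0],
    [-1,0,0,-0.25,0,0,0],
    [-1,0,0,-0.25,0,0,0],
    [-1,0,0,-0.25,0,0,0],
  ],
)

```text
time: 23.72
ee_pos: [0.5701, -0.3178, 0.1484]
ee_rot: [-3.138, -0.002, 1.571]
wrist_force: [-0.5, 0.5, -1.0]
finger_gap: 0.0536
```

```bash
python3 - <<'E'
from h import *
o=ctrl.get_obs();print(o['ee_pos'],o['ee_rot'],o['wrist_force'],o['finger_gap'])
for P in [(.552,-.060,.15)]: print(tool(P,np.pi/2))
E
```

```text
[ 0.57007683 -0.31784246  0.14843634] [-3.13805149e+00 -1.82379931e-03  1.57141719e+00] [-0.46799622  0.49862795 -1.03950527] 0.053637599964215014
[ 5.157e-01 -3.580e-02 -2.100e-03 -2.300e-03 -1.200e-03  4.000e-04]
```

Emit:
drive_tool(
  targets=[
    [-1,0.11,-0.008,0,-0.002,0,0],
    [-1,0.22,-0.016,0,-0.002,0,0],
    [-1,0.33,-0.024,0,-0.002,0,0],
    [-1,0.44,-0.03,0,-0.002,0,0],
    [-1,0.51,-0.036,0,-0.002,0,0],
    [-1,0.515,-0.036,0.06,-0.002,0,0],
    [-1,0.515,-0.036,0.15,-0.002,0,0],
    [-1,0.515,-0.036,0.2,-0.002,0,0],
  ],
)

```text
time: 24.72
ee_pos: [0.5489, -0.0599, 0.0454]
ee_rot: [-3.135, -0.002, 1.572]
wrist_force: [-0.3, 0.4, -1.3]
finger_gap: 0.0536
```

Emit:
drive_tool(
  targets=[
    [-1,0,0,0.01,0,0,0],
    [-1,0,0,0.02,0,0,0],
    [-1,0,0,0.028,0,0,0],
    [-1,0,0,0.028,0,0,0],
    [-1,0,0,0.028,0,0,0],
    [-1,0,0,0.028,0,0,0],
  ],
)

```text
time: 25.48
ee_pos: [0.554, -0.0615, 0.0375]
ee_rot: [3.137, 0.001, 1.572]
wrist_force: [-0.6, 1.1, -1.8]
finger_gap: 0.0539
```

Emit:
drive_tool(
  targets=[
    [-1,0,0,0.005,0,0,0],
    [-1,0,0,0.01,0,0,0],
    [-1,0,0,0.011,0,0,0],
    [-1,0,0,0.011,0,0,0],
  ],
)

```text
time: 25.98
ee_pos: [0.5536, -0.0614, 0.0317]
ee_rot: [3.138, 0.001, 1.572]
wrist_force: [-0.7, 0.0, 1.6]
finger_gap: 0.0538
```

Touching the tray; release and rise.

Emit:
drive_tool(
  targets=[
    [-0.1,0,0,0,0,0,0],
    [0.2,0,0,0,0,0,0],
    [0.6,0,0,0,0,0,0],
    [0.6,0,0,0,0,0,0],
    [0.6,0,0,-0.1,0,0,0],
    [0.6,0,0,-0.22,0,0,0],
    [0.6,0,0,-0.34,0,0,0],
    [0.6,0,0,-0.34,0,0,0],
  ],
)

```text
time: 26.98
ee_pos: [0.5574, -0.0624, 0.2083]
ee_rot: [3.125, 0.004, 1.572]
wrist_force: [0.3, -0.6, -0.5]
finger_gap: 0.0752
```

```bash
python3 - <<'E'
from h import *
o=ctrl.get_obs();print(o['ee_pos'],o['ee_rot'],o['wrist_force'],o['finger_gap'])
for P in [(.411,.283,.2)]: print(tool(P,np.pi/2), tool(P,np.pi+.0267),tool(P,.0267))
print(o['joint_pos'])
E
```

```text
[ 0.55737286 -0.06237532  0.20829184] [3.12507309 0.00421536 1.57155828] [ 0.26812082 -0.64583031 -0.51131175] 0.07515725941960533
[ 6.910e-01 -2.924e-01  8.800e-03  1.050e-02  2.700e-03  5.000e-04] [ 0.691  -0.2924  0.0088  0.006   0.0105 -1.0165] [ 0.691  -0.2924  0.0088  0.0104 -0.006   0.9835]
[-2.65929520e-01  1.62292806e-01  1.58770521e+00  2.93245440e-04
  1.37454821e+00 -2.66781023e-01]
```

Emit:
drive_tool(
  targets=[
    [-1,0.1,-0.04,-0.01,0,0,-0.1],
    [-1,0.2,-0.08,-0.01,0,0,-0.2],
    [-1,0.3,-0.13,-0.01,0,0,-0.3],
    [-1,0.4,-0.17,-0.01,0,0,-0.4],
    [-1,0.5,-0.21,-0.01,0,0,-0.5],
    [-1,0.6,-0.25,-0.01,0,0,-0.6],
    [-1,0.69,-0.29,-0.01,0,0,-0.7],
    [-1,0.69,-0.29,-0.01,0,0,-0.8],
  ],
)

```text
time: 27.98
ee_pos: [0.4051, 0.286, 0.204]
ee_rot: [-3.141, 0.001, 2.839]
wrist_force: [0.5, -0.6, -0.7]
finger_gap: 0.0015
```

```bash
python3 - <<'E'
from h import *
o=ctrl.get_obs();print(o['ee_pos'],o['ee_rot'],o['wrist_force'],o['finger_gap'])
for P in [(.411,.283,.2)]: print(tool(P,np.pi+.0267))
E
```

```text
[0.40509665 0.28599984 0.20401914] [-3.14066283e+00  8.42544455e-04  2.83872743e+00] [ 0.48090929 -0.57902625 -0.66403183] 0.0015374311128887464
[-0.0131 -0.0022  0.0081 -0.0007  0.0004 -0.2098]
```

Emit:
drive_tool(
  targets=[
    [-1,-0.013,-0.002,0,0,0,-0.1],
    [-1,-0.013,-0.002,0,0,0,-0.2],
    [-1,-0.013,-0.002,0,0,0,-0.21],
    [-1,-0.013,-0.002,0,0,0,-0.21],
    [-1,-0.013,-0.002,0,0,0,-0.21],
  ],
)

```text
time: 28.6
ee_pos: [0.4134, 0.2806, 0.2054]
ee_rot: [-3.141, 0.003, -3.126]
wrist_force: [0.8, -0.2, 0.1]
finger_gap: 0.0006
```

```bash
python3 - <<'E'
from h import *
o=ctrl.get_obs();print(o['ee_pos'],o['ee_rot'],o['wrist_force'],o['finger_gap'])
c,im=snap('wrist','w12.png')
c,im=snap('scene','s12.png'); crop(im,150,120,410,290,3,'s12.png')
c,im=snap('top');crop(im,110,90,430,290,2.4,'t12.png')
E
```

```text
[0.41343187 0.28055639 0.20537621] [-3.14064371e+00  2.85713796e-03 -3.12644327e+00] [ 0.76694613 -0.22786604  0.12972018] 0.0005703528179511753
```

View pics/w12.png

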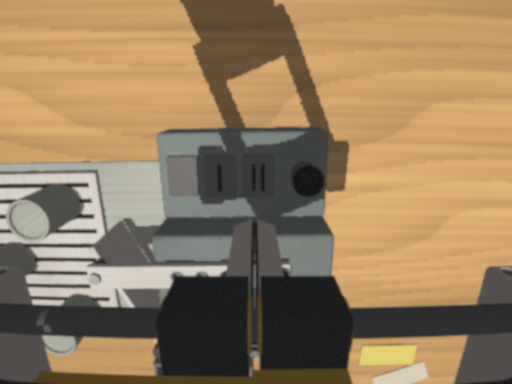

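View pics/s12.png

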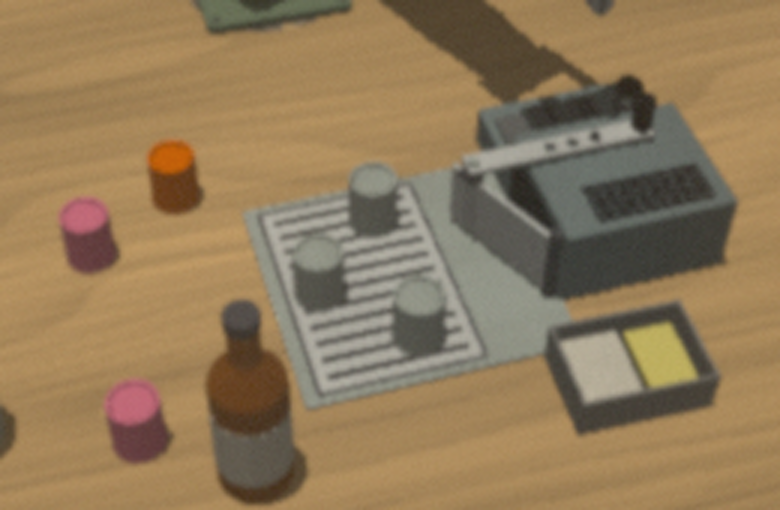

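View pics/t12.png

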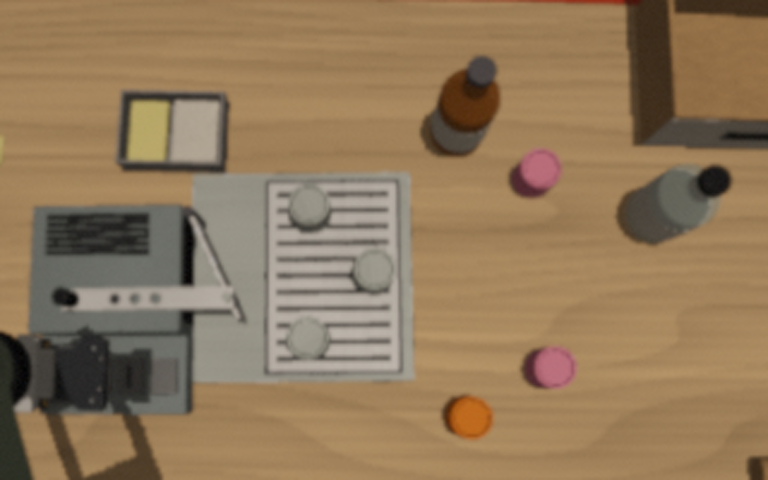

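```bash
python3 - <<'E'
from h import *
c=ctrl.calibration('wrist')
print(onz(c,[(258,178)],.064),onz(c,[(307,181)],.091),onz(c,[(219,178)],.064))
for z in (.075,.054): print(tool((.4105,.2835,z),np.pi+.0267))
E
```

```text
[[0.414079  0.2843064 0.064    ]] [[0.40940516 0.33283151 0.091     ]] [[0.41475437 0.24196684 0.064     ]]
[ 0.007   0.006   0.2614 -0.0005  0.0021 -0.0069]
[ 0.0071  0.006   0.3034 -0.0005  0.0021 -0.0069]
```

Emit:
drive_tool(
  targets=[
    [-1,0.004,0.006,0.1,0,0.002,-0.007],
    [-1,0.004,0.006,0.2,0,0.002,-0.007],
    [-1,0.004,0.006,0.255,0,0.002,-0.007],
    [-1,0.004,0.006,0.26,0,0.002,-0.007],
    [-1,0.004,0.006,0.26,0,0.002,-0.007],
    [-1,0.004,0.006,0.26,0,0.002,-0.007],
  ],
)

```text
time: 29.5
ee_pos: [0.4136, 0.2843, 0.0776]
ee_rot: [3.141, 0.004, -3.114]
wrist_force: [0.7, -0.4, 0.9]
finger_gap: 0.0004
```

Emit:
drive_tool(
  targets=[
    [-1,0,0,0.012,0,0,0],
    [-1,0,0,0.02,0,0,0],
    [-1,0,0,0.028,0,0,0],
    [-1,0,0,0.028,0,0,0],
    [-1,0,0,0.028,0,0,0],
  ],
)

```text
time: 30.12
ee_pos: [0.4118, 0.2834, 0.0615]
ee_rot: [-3.141, -0.0, -3.114]
wrist_force: [0.2, -0.1, -0.6]
finger_gap: 0.0006
```

Emit:
drive_tool(
  targets=[
    [-1,0,0,0.004,0,0,0],
    [-1,0,0,0.008,0,0,0],
    [-1,0,0,0.01,0,0,0],
    [-1,0,0,0.01,0,0,0],
    [-1,0,0,0.01,0,0,0],
  ],
)

```text
time: 30.75
ee_pos: [0.412, 0.2835, 0.0566]
ee_rot: [-3.141, 0.0, -3.114]
wrist_force: [-0.1, -1.3, 2.0]
finger_gap: 0.0006
```

Emit:
drive_tool(
  targets=[
    [-1,0,0,0.002,0,0,0],
    [-1,0,0,0.004,0,0,0],
    [-1,0,0,0.004,0,0,0],
    [-1,0,0,0.004,0,0,0],
  ],
)

```text
time: 31.25
ee_pos: [0.4121, 0.2836, 0.0561]
ee_rot: [-3.141, 0.0, -3.114]
wrist_force: [-4.0, -0.8, 11.2]
finger_gap: 0.0002
```

Hard stop reached (11 N). Rise and verify the stop key.

Emit:
drive_tool(
  targets=[
    [-1,0,0,-0.05,0,0,0],
    [-1,0,0,-0.15,0,0,0],
    [-1,0,0,-0.25,0,0,0],
    [-1,0,0,-0.25,0,0,0],
    [-1,0,0,-0.25,0,0,0],
  ],
)

```text
time: 31.88
ee_pos: [0.4115, 0.2834, 0.179]
ee_rot: [-3.14, -0.0, -3.114]
wrist_force: [-0.2, -0.7, 0.5]
finger_gap: 0.0005
```

```bash
python3 - <<'E'
from h import *
o=ctrl.get_obs();print(o['ee_pos'],o['ee_rot'],o['wrist_force'],o['finger_gap'])
c,im=snap('wrist'); crop(im,140,110,350,240,3.6,'w13.png')
im0=cv2.imread('pics/w12.png')[:,:,::-1]; crop(im0,140,110,350,240,3.6,'w12c.png')
c,im=snap('scene'); crop(im,290,120,410,220,6,'s13.png')
print(tool((.4095,.331,.11),np.pi+.0267))
E
```

```text
[0.41152648 0.28343023 0.17898212] [-3.14049804e+00 -4.85078624e-04 -3.11416694e+00] [-0.21978936 -0.7252908   0.53269132] 0.0004592947530914232
[-0.0008  0.0964  0.1351 -0.0015 -0.0021  0.0004]
```

View pics/w13.png

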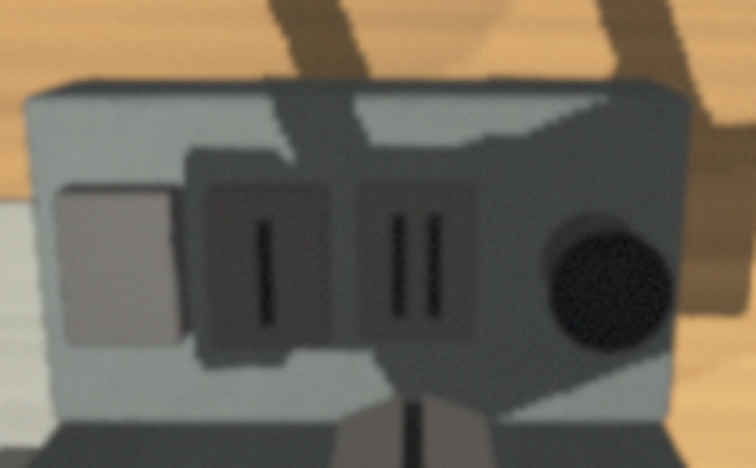

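View pics/w12c.png

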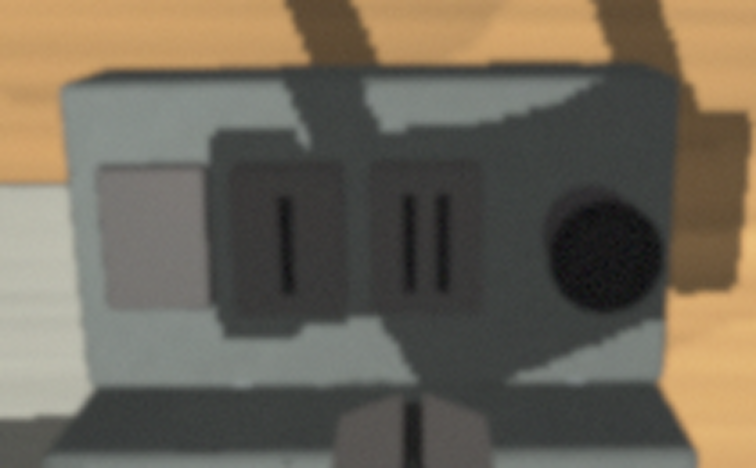

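View pics/s13.png

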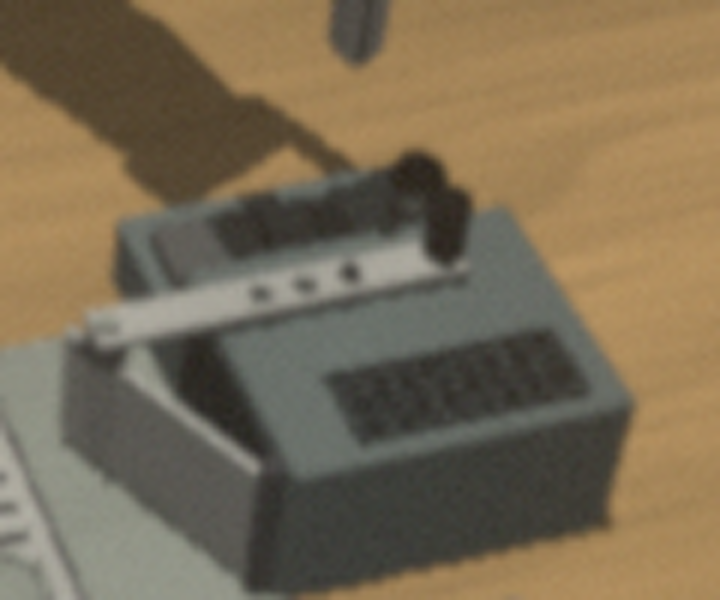

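Emit:
drive_tool(
  targets=[
    [-1,-0.001,0.06,0.02,0,0,0],
    [-1,-0.001,0.096,0.06,0,0,0],
    [-1,-0.001,0.096,0.12,0,0,0],
    [-1,-0.001,0.096,0.15,0,0,0],
    [-1,-0.001,0.096,0.165,0,0,0],
    [-1,-0.001,0.096,0.18,0,0,0],
    [-1,-0.001,0.096,0.195,0,0,0],
    [-1,-0.001,0.096,0.205,0,0,0],
  ],
)

```text
time: 32.98
ee_pos: [0.4116, 0.3316, 0.0778]
ee_rot: [-3.141, 0.001, -3.114]
wrist_force: [-1.8, -2.1, 5.2]
finger_gap: 0.0001
```

Emit:
drive_tool(
  targets=[
    [-1,0,0,0.004,0,0,0],
    [-1,0,0,0.008,0,0,0],
    [-1,0,0,0.012,0,0,0],
    [-1,0,0,0.012,0,0,0],
    [-1,0,0,0.012,0,0,0],
  ],
)

```text
time: 33.6
ee_pos: [0.4117, 0.3316, 0.0727]
ee_rot: [-3.141, 0.001, -3.114]
wrist_force: [-3.5, -2.3, 8.6]
finger_gap: 0.0004
```

Emit:
drive_tool(
  targets=[
    [-1,0,0,0.003,0,0,0],
    [-1,0,0,0.005,0,0,0],
    [-1,0,0,0.005,0,0,0],
    [-1,0,0,0.005,0,0,0],
  ],
)

```text
time: 34.1
ee_pos: [0.4119, 0.3317, 0.0724]
ee_rot: [-3.141, 0.001, -3.114]
wrist_force: [-8.0, -5.7, 20.3]
finger_gap: 0.0006
```

Against the stop (20 N, no more travel). Let go upwards and verify.

Emit:
drive_tool(
  targets=[
    [-1,0,0,-0.04,0,0,0],
    [-1,0,0,-0.12,0,0,0],
    [-1,0,0,-0.24,0,0,0],
    [-1,0.1,0,-0.35,0,0,0],
    [-1,0.2,0,-0.4,0,0,0],
    [-1,0.2,0.1,-0.4,0,0,0],
    [-1,0.2,0.2,-0.4,0,0,0],
    [-1,0.2,0.2,-0.4,0,0,0],
  ],
)

```text
time: 35.1
ee_pos: [0.3079, 0.4312, 0.2683]
ee_rot: [3.141, 0.001, -3.111]
wrist_force: [0.2, -0.5, -0.4]
finger_gap: 0.0006
```

```bash
python3 - <<'E'
from h import *
o=ctrl.get_obs();print(o['ee_pos'],o['ee_rot'],o['wrist_force'],o['finger_gap'])
c,im=snap('scene'); crop(im,150,110,410,290,3,'s14.png')
c,im=snap('top');crop(im,110,90,430,290,2.4,'t14.png');crop(im,110,165,220,275,6,'t14c.png')
E
```

```text
[0.30793913 0.43121353 0.26833975] [ 3.14127112e+00  6.91858911e-04 -3.11067696e+00] [ 0.21294251 -0.51506043 -0.36926344] 0.0006436629170014892
```

View pics/s14.png

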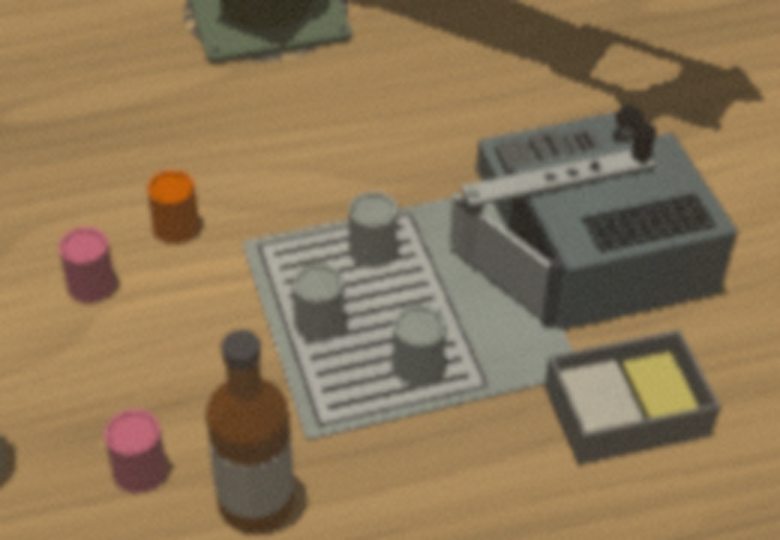

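View pics/t14.png

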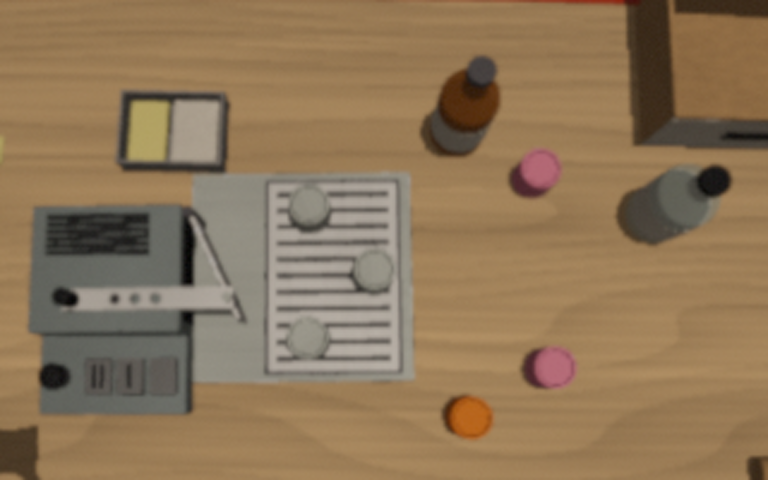

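View pics/t14c.png

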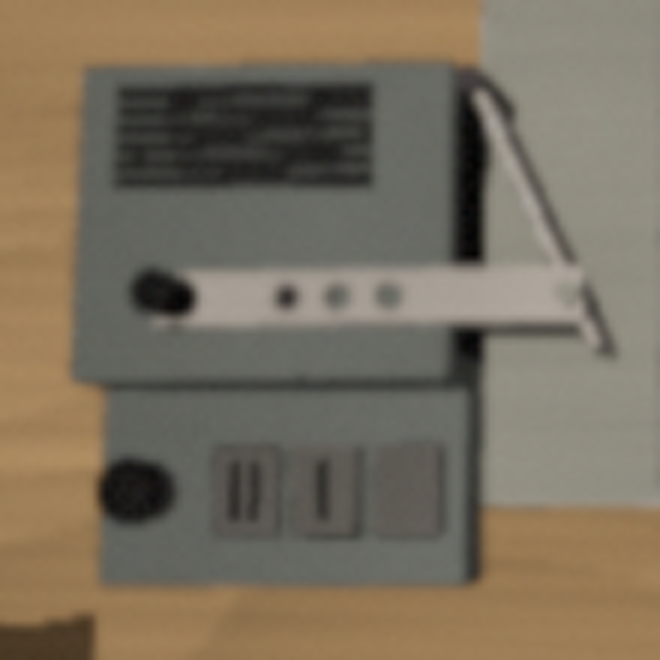

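```bash
python3 -c "
from plant import ctrl
print(ctrl.hand_in())"
```

```text
the job is handed in; nothing more can be done
None
```

I finished all four steps in the order asked and handed the job in at about 35 s, with the arm clear of everything. No verdict was reported.

- **Vent flap:** I lifted the stay off its pin, swung the flap open and lowered the hole nearest the knob over the pin. The last pictures show the pin in that hole and the bar lying level.
- **Tumblers:** All three steel tumblers found on the counter stand upside down inside the tray's border. The pink and orange look-alikes were not touched.
- **High-fan key:** I pressed it down to a hard stop, with the tip at 56 mm and 11 N on the wrist. The pictures afterwards show it sitting low and the stop key raised.
- **Timer:** I pushed the plunger to its stop (the tip stopped moving at about 72.5 mm, with the force reaching 20 N) and let it go. It appears sprung back up in the top view, but the knob partly hides it in the scene view.
- **Bystanders:** The bottles and the tag box looked unmoved in the last top view.

No check failed. The wrist and top cameras disagreed by up to 5 mm, and in one knob reading by more than a centimetre. That was small enough that the grips and presses still landed correctly.

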